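Bring the covered fuse scoop, lid pinched shut, and tip the fuses into the dish

ROBOT

A 7-joint arm with a two-finger parallel gripper is mounted at the origin on the work surface. World frame = base frame: x ahead of the robot, y to its left, z up, the work surface at z = 0. Lengths are in m, angles in rad, forces in N, time in s.
With the tool pointing down it reaches from about 0.35 to 0.775 m from the base axis. Payload 3.1 kg.
Tool frame: the origin (TCP) lies midway between the tips of the shut fingers; the grasp point (between the pads) lies 19 mm behind it; x points along the fingers, y is the direction in which the jaws open and shut, and the axes are right-handed (so a half turn about x gives the same grasp; the last joint's range is limited). The gripper opens to 85 mm and grips with 20 to 120 N. Pads are 22 mm wide; open, the fingers measure 114 mm over their backs; the gripper's body (76 mm by 85 mm) begins 54 mm behind the grasp point. The pads swing forward as they close: fully open they stand 13 mm farther back than shut.
Start: joints at [-1.261, 0.311, 0.014, 1.512, -0.004, 1.319, -0.027], TCP at [0.189, 0.516, 0.231] pointing down, gripper open.
Joint ranges: [-2.7, 2.7], [-0.3, 1.91], [-1.27, 1.3], [0.12, 2.57], [-1.44, 4.58], [0.2, 2.03], [-3.05, 3.05]. Speed limits (rad/s): [2.79, 2.79, 3.14, 3.14, 3.14, 3.14, 3.14].

INTERFACE

Orientations are given as a rotation vector (axis times angle).
In Python, from station import robot, imaging, job_done gives the robot as it stands.
- The arm moves only by the tool servo_tool, never from a script. Its argument "deltas" is text: rows parted by semicolons, each of 7 numbers parted by spaces: the shift along the tool's x, y, z in cm, then the turn, a rotation vector about the tool's x, y, z in rad, then the opening, from 0 (shut) to 1 (fully open). In form: tx ty tz ax ay az grip; .... A call has 1 to 20 rows; each row is the pose to reach, as a shift and turn from the pose commanded when the call began, along the tool's axes at that moment; what a row does not reach only later rows make up. A row lasts 1/12 s, in which the tool goes at most 41.7 mm and 7.16 degrees, less where a joint would pass 70% of its speed; a pose out of reach is approached as far as the arm can. A call with a gripper value outside its range is refused whole. The fingers move at their own pace and stop on an object; the grip force is fixed at half the most. Time passes only in rows, so rows that repeat a pose let the fingers close. It gives the time, the measured TCP pose, the force and the opening at its end, in the units of the state.
- robot.get_obs(): the state, without advancing time (a new reading comes with each control period).
- imaging.snapshot(name): name is "scene" or "side" or "wrist"; returns (picture, depth): 400x640x3 uint8, red, green, blue; 400x640 float32, m along the optical axis (not along the pixel's ray), 0 where there is no reading.
- imaging.camera_model(name): a dict with "camera_matrix" (3x3 intrinsics, pixels), "extrinsics" (4x4, takes a point from camera to world coordinates). Camera axes: x right, y down, z forward; pixel columns grow to the right and rows downward; lengths in m; the calibration is good to about 2 mm. A picture is of the moment at which its call begins: read the wrist's pose just before it. camera_model takes no time and is no camera call; for the wrist camera it gives the pose at the moment of the call.
- job_done(): hands the job in, once; it reports no verdict.
Trained networks look in the newest picture that a camera, given by its name, has taken for a name from the list of things; names that differ only in an ending like _2 or _b are one class to them, and where a whole thing is asked for, a point or a joint stands for the part that bears it (a point fixed in the world has none). Each returns a list of dicts, best first, with "p" (0 to 1); they miss things now and then, are a little off and sometimes report something else, mostly with a low value. They report only what shows in the picture. A call takes as long as a camera call. They do not tell look-alikes from the thing itself.
- imaging.spot_in(camera, thing): "position" ([x, y, z] in m, in world coordinates, good to about 4 mm: the middle of the surface that is visible of it).
The state is a dict: "clock": time; "joints": joint angles; "joint_vel": joint speeds; "tau": joint torques, N m; "tool_pos": TCP position; "eef_rot": TCP orientation; "force": force on the tool from outside, world axes, zero at the start; "moment": the same for the moment, N m; "opening": opening from 0.0 (shut) to 1.0 (fully open).
Only numpy, scipy, OpenCV 4.12 (cv2) and the standard library are available. Lean on these libraries where they do the work, as an engineer would, in place of code of your own. Each camera call takes 0.05 s, during which the arm holds its last target.

TASK

Pinch the small covered scoop across its sides so that your fingers hold its loose sliding lid shut, carry it like that to the bare half of the rubber mat and stand it there. Then slide the lid fully aside, pick the scoop up again (its handle is the place for that) and, from low over the white dish, tip all three fuses into it without touching them with the fingers. Stand the empty scoop upright on the bare half of the mat again and let go, leaving the other things on the bench where they are.

Things in the scene. Friction and masses are not known exactly. Their poses are not given: they have to be found in the camera images.
- scoop_mid (a point): Loose aluminium covered scoop, 0.3 kg: point on its mid-plane, 16 mm above its flat underside. Axes: x to the spout, y to the side the lid opens to, z up. Starts standing on the bench, spout roughly towards the robot, lid ajar. Body 52 mm wide (y -26 to +26), side walls vertical, 3 mm thick, 32 mm high, full height for x -45 to +10 mm. Gripped across y here, the fingers push the lid shut.
- scoop_spout (a point): Middle of the scoop's spout edge, 60 mm ahead of scoop_mid, 32 mm above the underside; same axes. Inside, a flat floor runs from the back wall (x -45 mm) to x +5 mm, then a ramp rises 28 degrees to this edge: tipped spout-down by about 50 degrees, the round fuses roll out.
- scoop_handle (a point): Grip point of the scoop's black upright handle block behind the back wall: 70 mm behind scoop_mid, 44 mm above the underside; the block is 20 mm along x, 14 mm along y, and its top is 62 mm above the underside. Same axes.
- lid (a joint): How far the lid is slid open, m: 0 shut, 0.060 fully aside (end stop); the fuses come out past it only from 0.047 on. Flat plate 100 mm long, captive on top of the scoop (top face 35 mm above the underside), sliding along the scoop's +y. It runs almost freely (0.1 N), no spring or catch: it slides if tilted along y, stays put when the scoop is tipped about y.
- lid_lip: Down-turned lip on the lid's +y edge, 60 mm long, outside the +y wall, from 9 to 35 mm above the underside; moves with the lid. This body's origin is NOT on the lip: see point lip_mid.
- lip_mid (a point): Middle of the lip's outer face, 29.5 mm to +y of the scoop's mid-plane when shut, 22 mm above the underside. Lid shut, the scoop is 55.5 mm wide from this face to the opposite wall.
- ridge_mid (a point): Centre of the black finger ridge on top of the lid: 34 mm along x, 10 mm along y, 16 mm high (35 to 51 mm above the underside); over scoop_mid when the lid is shut. Pinch or push it to slide the lid.
- station: Black rubber bench mat 230 x 330 x 3 mm, fixed, origin at the centre of its underside; axes x across the 230 mm, y along the 330 mm, z up. The dish is fixed on its +y half, its -y half is bare.
- spot (a point): Centre of the mat's bare half, on the mat's surface (3 mm above the bench), 82 mm to the mat's -y. The scoop is to stand with scoop_mid within 60 mm of it.
- dish_in (a point): Centre of the inner floor of the round white ceramic dish, fixed on the mat 88 mm to the mat's +y. Rim radius 60 mm, dish 32 mm high, walls 3 mm; rim 35 mm above the bench.
- fuse0_mid (a point): Centre of a loose cartridge fuse in the scoop: white cylinder with steel caps, 10 mm diameter, 38 mm long, 11 g, lying along its own y.
- fuse1_mid (a point): Centre of a loose cartridge fuse in the scoop: white cylinder with steel caps, 10 mm diameter, 38 mm long, 11 g, lying along its own y.
- fuse2_mid (a point): Centre of a loose cartridge fuse in the scoop: white cylinder with steel caps, 10 mm diameter, 38 mm long, 11 g, lying along its own y.
- coil: Copper coil bobbin, 26 mm diameter, 21 mm high, loose on the mat beyond the dish, about 90 mm to the mat's +x from the dish centre; origin at its underside. Leave alone.
- heatsink: Finned heat sink 60 x 40 x 30 mm, loose; origin under its centre. Leave alone.
- transformer: Small transformer 62 x 85 x 45 mm, loose; origin under its centre. Leave alone.
- multimeter: Black hand multimeter 150 x 80 x 40 mm, loose; origin under its centre. Leave alone.
- screwdriver: Screwdriver 190 mm long, lying loose. Leave alone.
- spool: Metal wire spool 60 mm diameter, 43 mm high, loose; origin under its centre. Leave alone.
Mind the look-alikes: they are no part of the job. Leave any purple or turquoise look-alike of the part that bears scoop_mid alone.

How it is judged:
On the way, in this order (a step that is already met when the one before it is completed fails the run):
1. the scoop is lifted level, the lid shut and the fingers pressing on the lid's lip (height (world z) of scoop_mid above 0.035 m and value of joint lid below 0.003 m and contact force between the fingers and lid_lip above 1 N and angle between scoop_mid's own z axis and vertical below 0.35 rad), for 0.3 s.
2. the scoop arrives over the bare half of the mat, still in the air with the fingers pressing the lid shut (horizontal distance between scoop_mid and spot below 0.08 m and height (world z) of scoop_mid above 0.028 m and value of joint lid below 0.003 m and contact force between the fingers and lid_lip above 1 N), for 0.1 s.
3. the scoop stands upright on the bare half of the mat, lid still shut (horizontal distance between scoop_mid and spot below 0.06 m and height (world z) of scoop_mid below 0.026 m and angle between scoop_mid's own z axis and vertical below 0.12 rad and value of joint lid below 0.006 m), for 0.2 s.
4. the lid is slid aside, the scoop still standing there (horizontal distance between scoop_mid and spot below 0.06 m and height (world z) of scoop_mid below 0.026 m and angle between scoop_mid's own z axis and vertical below 0.12 rad and value of joint lid above 0.047 m), for 0.2 s.
5. the scoop is tipped with its spout over the dish (angle between scoop_mid's own z axis and vertical above 0.5 rad and horizontal distance between scoop_spout and dish_in below 0.075 m), for 0.2 s.
At the end, for the whole second after the job is handed in: All three fuses lie in the dish (centres within 58 mm of its centre and below its rim), and the scoop stands upright (within 0.12 rad) on the mat's bare half, scoop_mid within 60 mm of spot, released (horizontal distance between each of fuse0_mid, fuse1_mid, fuse2_mid and dish_in below 0.058 m and height (world z) of each of fuse0_mid, fuse1_mid, fuse2_mid below 0.032 m and horizontal distance between scoop_mid and spot below 0.06 m and height (world z) of scoop_mid below 0.026 m and angle between scoop_mid's own z axis and vertical below 0.12 rad); the robot touches nothing.
It fails at once if the scoop is off the bench with its lid more than 8 mm open, away from the mat (over 0.3 m from the dish) (height (world z) of scoop_mid above 0.035 m and value of joint lid above 0.008 m and horizontal distance between scoop_mid and dish_in above 0.3 m).
It fails at once if the fingers touch a fuse (contact force between the fingers and fuse0 above 0.5 N or contact force between the fingers and fuse1 above 0.5 N or contact force between the fingers and fuse2 above 0.5 N).
It fails at once if the scoop is tipped from high up (spout over 180 mm above the bench) (angle between scoop_mid's own z axis and vertical above 0.5 rad and height (world z) of scoop_spout above 0.18 m).
It fails at once if another thing on the bench is moved more than 30 mm (distance of any of coil, heatsink, transformer, multimeter, screwdriver, spool from where it was at the start of the episode above 0.03 m).
It also fails if it takes over 72 s, if anything falls off the work surface, if the arm or the gripper's body presses on something with over 40 N, if the wrist force passes 120 N, or if a joint passes its speed limit or range.

## Working session

There is one attempt and no reset: what is moved stays moved. The work goes in short steps, Python scripts to look and compute and a tool call to move; the robot and the scene stay as the last step left them, time stands still between calls to the robot, and variables do not carry over. Pictures are saved under pics/ and viewed, and the job is handed in when it is done.

Besides the shell and the picture viewer there is one more tool, called by a JSON object that holds its "method" and its "body". servo_tool: Moves the arm, as the interface text tells. Its arguments: {"type":"object","properties":{"deltas":{"type":"string"}},"required":["deltas"]}

```bash
ls; mkdir -p pics; python3 - <<'E'
from station import robot, imaging
import cv2
print(robot.get_obs())
for n in ["scene","side","wrist"]:
    p,d=imaging.snapshot(n); cv2.imwrite(f"pics/{n}0.png",p[:,:,::-1])
    m=imaging.camera_model(n); print(n,m)
print(robot.get_obs()["clock"])
E
```

```text
pics
{'clock': 0.0, 'joints': array([-1.26070522,  0.31173675,  0.01398733,  1.51307042, -0.00442223,
        1.31917293, -0.02722656]), 'joint_vel': array([-4.19932160e-05,  9.26970704e-04,  1.15317834e-03,  3.08303872e-04,
       -1.11080668e-03, -6.38078167e-04,  4.96781574e-04]), 'tau': array([-4.13728148e-04, -3.79913735e+01,  1.45896804e-01, -2.30581784e+01,
        1.22998501e-02,  1.37914822e-02,  1.07224164e-05]), 'tool_pos': array([0.18924759, 0.51564151, 0.23020956]), 'eef_rot': array([ 0.27417335,  1.5534574 , -0.27785203]), 'force': array([ 1.56285513, -0.25037203,  0.07407035]), 'moment': array([0.0036107 , 0.01473082, 0.08162335]), 'opening': 1.000418448118192}
scene {'camera_matrix': array([[480.87638955,   0.        , 319.75314132],
       [  0.        , 480.87638955, 203.04965843],
       [  0.        ,   0.        ,   1.        ]]), 'extrinsics': array([[-0.78830268,  0.42840647, -0.44164101,  1.0721654 ],
       [ 0.61520331,  0.56068041, -0.55422231,  0.70993934],
       [ 0.01018704, -0.70859394, -0.70554295,  0.94924653],
       [ 0.        ,  0.        ,  0.  
[... 301 characters left out ...]
49048824,  0.7412421 , -1.24759937],
       [ 0.02316351, -0.82707947, -0.56160752,  1.02831513],
       [ 0.        ,  0.        ,  0.        ,  1.        ]])}
wrist {'camera_matrix': array([[288.7812454 ,   0.        , 321.36079447],
       [  0.        , 288.7812454 , 201.535882  ],
       [  0.        ,   0.        ,   1.        ]]), 'extrinsics': array([[ 3.44432498e-01,  9.05685009e-01,  2.47186002e-01,
         1.27900334e-01],
       [ 9.38810610e-01, -3.32014020e-01, -9.16587599e-02,
         5.38639857e-01],
       [-9.44746574e-04,  2.63631097e-01, -9.64623114e-01,
         3.72867058e-01],
       [ 0.00000000e+00,  0.00000000e+00,  0.00000000e+00,
         1.00000000e+00]])}
0.15
```

View pics/scene0.png

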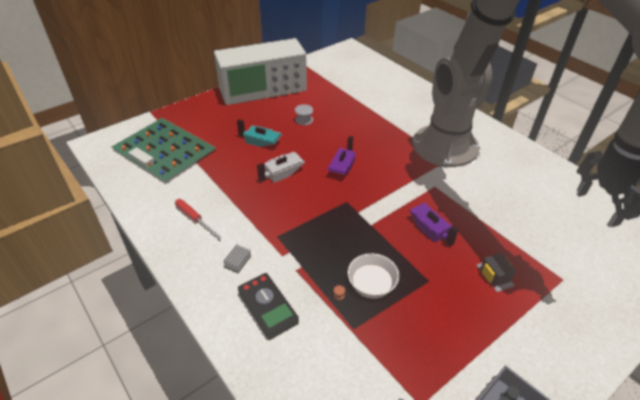

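View pics/side0.png

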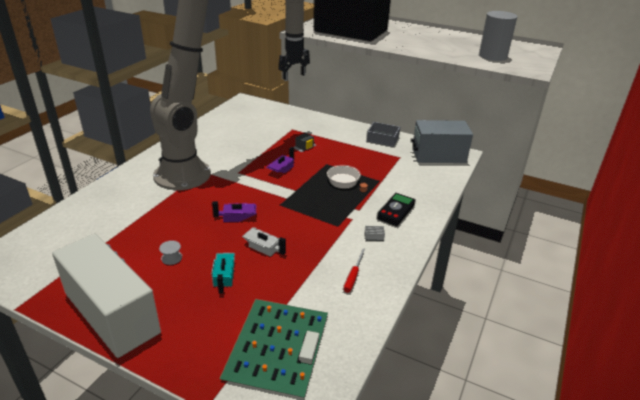

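View pics/wrist0.png

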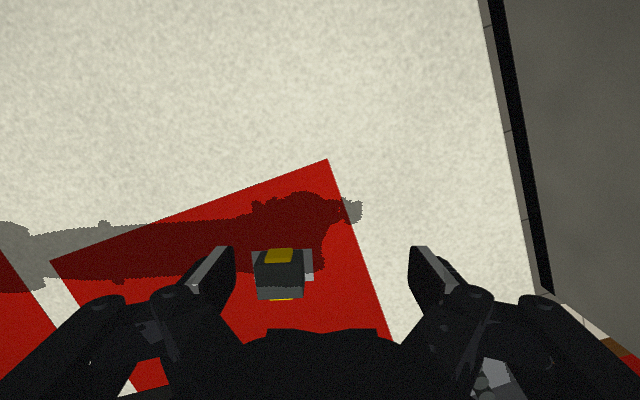

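The candidate scoops in the scene view are aluminium/white at (282,166), turquoise at (262,136), and purple at (342,160) and (432,222). The aluminium one fits, since purple and turquoise are excluded. I'll measure it and take an enlarged crop to confirm.

```bash
cat > h.py <<'E'
import numpy as np, cv2
from station import robot, imaging
from scipy.spatial.transform import Rotation as R
def cloud(n, save=None):
    m=imaging.camera_model(n)
    p,d=imaging.snapshot(n)
    K=m["camera_matrix"];T=m["extrinsics"]
    v,u=np.mgrid[0:400,0:640]
    X=np.stack([(u-K[0,2])*d/K[0,0],(v-K[1,2])*d/K[1,1],d],-1)@T[:3,:3].T+T[:3,3]
    X[d==0]=np.nan
    if save: cv2.imwrite(save,p[:,:,::-1])
    return p,X,m
def proj(m,P):
    T=m["extrinsics"];c=T[:3,:3].T@(np.asarray(P)-T[:3,3]);q=m["camera_matrix"]@c
    return q[:2]/q[2]
def crop(p,c,h=40,s=7):
    x,y=map(int,c);a=p[max(0,y-h):y+h,max(0,x-h):x+h]
    return cv2.resize(a,None,fx=s,fy=s,interpolation=cv2.INTER_CUBIC)[:,:,::-1]
E
python3 - <<'E'
from h import *
np.set_printoptions(precision=4,suppress=True)
for n,c in [("scene",(282,166)),("side",(263,240))]:
    p,X,m=cloud(n)
    cv2.imwrite(f"pics/{n}_crop1.png",crop(p,c))
    for t in ["scoop_mid","scoop_spout","scoop_handle","ridge_mid","lip_mid","station","dish_in","spot","coil","heatsink","multimeter","screwdriver","spool","transformer"]:
        for r in imaging.spot_in(n,t): 
            if r["p"]>.2: print(n,t,round(r["p"],2),np.round(r["position"],3),proj(m,r["position"]).round())
    np.save(f"{n}_X.npy",X);np.save(f"{n}_p.npy",p)
print(robot.get_obs()["clock"])
E
```

```text
scene scoop_mid 0.96 [0.314 0.23  0.034] [433. 224.]
scene scoop_mid 0.66 [ 0.332 -0.113  0.04 ] [343. 158.]
scene scoop_mid 0.62 [ 0.503 -0.204  0.03 ] [278. 167.]
scene scoop_mid 0.6 [ 0.47  -0.368  0.031] [257. 136.]
scene scoop_spout 0.93 [ 0.468 -0.368  0.033] [257. 135.]
scene scoop_spout 0.69 [0.312 0.234 0.036] [434. 224.]
scene scoop_spout 0.63 [ 0.332 -0.112  0.034] [343. 160.]
scene scoop_spout 0.58 [ 0.503 -0.204  0.033] [278. 166.]
scene scoop_handle 0.97 [0.32  0.23  0.035] [431. 225.]
scene scoop_handle 0.95 [ 0.334 -0.111  0.035] [343. 160.]
scene scoop_handle 0.72 [ 0.505 -0.208  0.031] [276. 167.]
scene scoop_handle 0.61 [ 0.471 -0.365  0.034] [257. 136.]
scene ridge_mid 0.6 [ 0.49  -0.208  0.046] [280. 161.]
scene ridge_mid 0.56 [ 0.458 -0.365  0.047] [260. 130.]
scene ridge_mid 0.47 [ 0.332 -0.111  0.047] [343. 156.]
scene lip_mid 0.48 [ 0.318 -0.097  0.025] [350. 163.]
scene lip_mid 0.37 [0.769 0.01  0.022] [237. 258.]
scene station 0.72 [0.552 0.183 0.003] [351. 265.]
scene dish_in 0.87 [0.539 0.246 0.008] [372. 277.]
scene spot 0.69 [ 0.548  0.183 -0.002] [352.
[... 1147 characters left out ...]
0.032] [265. 242.]
side station 0.79 [0.537 0.148 0.001] [329. 194.]
side station 0.62 [ 0.5   -0.219  0.035] [266. 240.]
side station 0.4 [ 0.277 -0.393  0.044] [169. 248.]
side dish_in 0.96 [0.538 0.265 0.017] [344. 175.]
side dish_in 0.25 [ 0.789 -0.228  0.02 ] [352. 277.]
side spot 0.58 [0.543 0.148 0.001] [331. 195.]
side spot 0.24 [ 0.502 -0.225  0.033] [265. 242.]
side heatsink 0.77 [ 0.768 -0.01   0.027] [374. 232.]
side heatsink 0.68 [ 0.5   -0.225  0.036] [265. 241.]
side multimeter 0.71 [0.788 0.131 0.036] [396. 208.]
side screwdriver 0.83 [ 0.792 -0.23   0.02 ] [353. 278.]
side spool 0.7 [ 0.279 -0.39   0.045] [170. 247.]
side transformer 0.56 [0.305 0.393 0.034] [305. 142.]
1.65
```

View pics/scene_crop1.png

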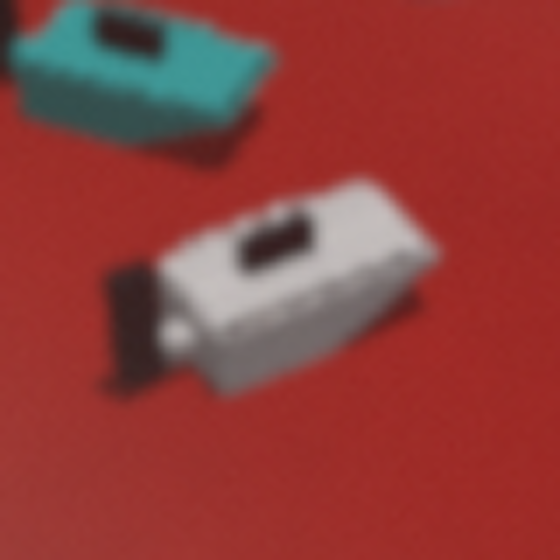

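View pics/side_crop1.png

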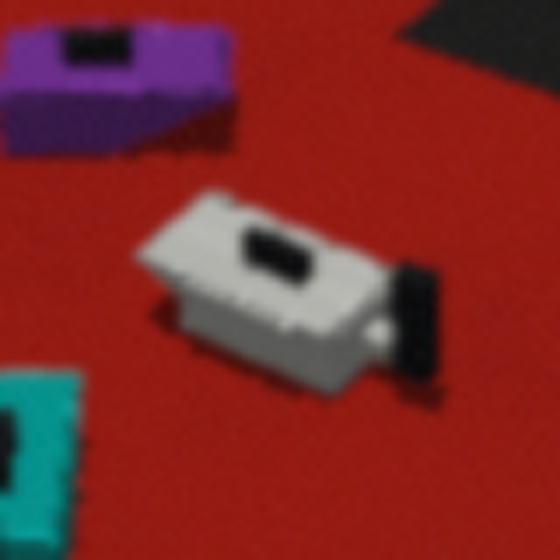

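```bash
python3 - <<'E'
import numpy as np,cv2
np.set_printoptions(precision=4,suppress=True)
for n,c in [("scene",(282,166)),("side",(263,240))]:
    X=np.load(n+"_X.npy");p=np.load(n+"_p.npy").astype(int)
    x,y=c; s=np.s_[y-35:y+35,x-40:x+40]
    P=X[s].reshape(-1,3);C=p[s].reshape(-1,3)
    k=(P[:,2]>.012)&(P[:,2]<.08)&(abs(P[:,0]-.5)<.12)&(abs(P[:,1]+.21)<.12)
    P=P[k];C=C[k]
    dark=C.max(1)<70
    for nm,q in [("bright z .03-.04",~dark&(P[:,2]>.028)&(P[:,2]<.042)),("dark hi",dark&(P[:,2]>.04)),("all",P[:,2]>0)]:
        Q=P[q]; print(n,nm,len(Q),Q.min(0),Q.max(0),Q.mean(0))
        if len(Q)>5 : print(cv2.minAreaRect((Q[:,:2]*1000).astype(np.float32)))
    # dish, mat
    print("bench z",np.nanmedian(X[...,2][(X[...,2]<.02)&(X[...,2]>-.02)]))
E
```

```text
scene bright z .03-.04 499 [ 0.4083 -0.3299  0.028 ] [ 0.5685 -0.1735  0.0416] [ 0.4781 -0.222   0.0335]
((489.92974853515625, -258.2913818359375), (164.55361938476562, 140.92767333984375), 81.6961441040039)
scene dark hi 61 [ 0.4752 -0.2146  0.0403] [ 0.5673 -0.2022  0.0627] [ 0.5333 -0.2063  0.0509]
((521.1907958984375, -206.37734985351562), (12.379618644714355, 91.95423126220703), 86.55555725097656)
scene all 857 [ 0.4083 -0.3299  0.0121] [ 0.5686 -0.1735  0.0638] [ 0.4933 -0.2148  0.0322]
((490.09954833984375, -257.38177490234375), (166.40272521972656, 141.00115966796875), 81.6961441040039)
bench z 1.765870206477116e-05
side bright z .03-.04 426 [ 0.3808 -0.3293  0.028 ] [ 0.5487 -0.095   0.0409] [ 0.4731 -0.2225  0.0338]
((470.25537109375, -200.63525390625), (145.00738525390625, 241.84388732910156), 11.287677764892578)
side dark hi 91 [ 0.4718 -0.2296  0.0402] [ 0.5665 -0.212   0.0653] [ 0.5289 -0.2199  0.0504]
((519.1172485351562, -220.85931396484375), (94.70606994628906, 17.527620315551758), 0.06654123216867447)
side all 744 [ 0.3808 -0.33    0.0121] [ 0.5665 -0.095   0.0653] [ 0.4906 -0.2233  0.0332]
((429.0336608886719, -229.36233520507812), (175.76954650878906, 224.24021911621094), 57.516231536865234)
bench z 0.00027066953745280564
```

The crops confirm it. The aluminium scoop at scene (282,166) has its handle pointing away from the robot and its spout towards it. Next I'll work out the mat and dish pose, and the first move.

```bash
cat >> h.py <<'E'
def down(yaw, flip=False):
    # tool x down, tool y = world y rotated by yaw (flip: opposite)
    y=np.array([-np.sin(yaw),np.cos(yaw),0])*(-1 if flip else 1)
    x=np.array([0,0,-1.]); return np.stack([x,y,np.cross(x,y)],1)
def delta(pos,Rt,obs=None,p0=None,R0=None):
    o=obs or robot.get_obs()
    R0=R.from_rotvec(o["eef_rot"]).as_matrix() if R0 is None else R0; p0=o["tool_pos"] if p0 is None else p0
    return (R0.T@(np.asarray(pos)-p0))*100, R.from_matrix(R0.T@Rt).as_rotvec()
E
python3 - <<'E'
from h import *
np.set_printoptions(precision=4,suppress=True)
o=robot.get_obs();R0=R.from_rotvec(o["eef_rot"]).as_matrix();print(R0)
m=imaging.camera_model("wrist")["extrinsics"];print("cam in tool",R0.T@(m[:3,3]-o["tool_pos"]),"\n",R0.T@m[:3,:3])
for f in (0,1): print(delta([.49,-.21,.2],down(0,f)))
for n in ("scene","side"):
    X=np.load(n+"_X.npy");p=np.load(n+"_p.npy").astype(int)
    k=(p.max(2)<60)&(X[...,2]<.012)&(X[...,2]>-.01)&(X[...,0]>.35)&(X[...,0]<.72)&(X[...,1]>-.05)&(X[...,1]<.4)
    l,lab,st,_=cv2.connectedComponentsWithStats(k.astype(np.uint8)); i=1+np.argmax(st[1:,4])
    q=X[lab==i]; r=cv2.minAreaRect((q[:,:2]*1000).astype(np.float32)); print(n,r,np.median(q[:,2])); print(cv2.boxPoints(r))
    k=(X[...,2]>.030)&(X[...,2]<.045)&(abs(X[...,0]-.54)<.085)&(abs(X[...,1]-.255)<.085)
    q=X[k][:,:2].copy(); A=np.c_[q,np.ones(len(q))];s=np.linalg.lstsq(A,(q**2).sum(1),rcond=None)[0];c=s[:2]/2;print("dish",c,np.sqrt(s[2]+c@c),len(q),X[k][:,2].max())
E
```

```text
[[ 0.      0.3445  0.9388]
 [-0.      0.9388 -0.3445]
 [-1.     -0.      0.    ]]
cam in tool [-0.1424  0.     -0.0655] 
 [[-0.0009 -0.2636  0.9646]
 [ 1.     -0.0002  0.0009]
 [-0.0001  0.9646  0.2636]]
(array([  3.1307, -57.8342,  53.2322]), array([-0.3517,  0.    ,  0.    ]))
(array([  3.1307, -57.8342,  53.2322]), array([ 2.7899,  0.    , -0.    ]))
scene ((530.8467407226562, 165.52296447753906), (318.48101806640625, 202.76260375976562), 86.98502349853516) 0.0024662030719054817
[[421.2302  11.8352]
 [623.7122   1.1705]
 [640.4633 319.2107]
 [437.9813 329.8754]]
dish [0.5461 0.253 ] 0.05730720628590645 277 0.03928217532600098
side ((537.5654907226562, 158.40274047851562), (328.2721252441406, 226.98609924316406), 86.90447235107422) 0.0020574955677478135
[[415.3745   0.6349]
 [642.0295 -11.6225]
 [659.7565 316.1706]
 [433.1015 328.428 ]]
dish [0.5429 0.2463] 0.057070811103826176 101 0.03997172279902783
```

{"method": "servo_tool", "body": {"deltas": "3 -57.8 53.2 -0.35 0 0 1;3 -57.8 53.2 -0.35 0 0 1;3 -57.8 53.2 -0.35 0 0 1;3 -57.8 53.2 -0.35 0 0 1;3 -57.8 53.2 -0.35 0 0 1;3 -57.8 53.2 -0.35 0 0 1;3 -57.8 53.2 -0.35 0 0 1;3 -57.8 53.2 -0.35 0 0 1;3 -57.8 53.2 -0.35 0 0 1;3 -57.8 53.2 -0.35 0 0 1;3 -57.8 53.2 -0.35 0 0 1;3 -57.8 53.2 -0.35 0 0 1;3 -57.8 53.2 -0.35 0 0 1;3 -57.8 53.2 -0.35 0 0 1;3 -57.8 53.2 -0.35 0 0 1;3 -57.8 53.2 -0.35 0 0 1;3 -57.8 53.2 -0.35 0 0 1;3 -57.8 53.2 -0.35 0 0 1;3 -57.8 53.2 -0.35 0 0 1;3 -57.8 53.2 -0.35 0 0 1"}}

```text
clock: 3.32
tool_pos: [0.4898, -0.219, 0.2011]
eef_rot: [0.003, 1.571, -0.017]
force: [-0.0, -0.7, 0.7]
opening: 1.002
```

```bash
python3 - <<'E'
from h import *
np.set_printoptions(precision=4,suppress=True)
o=robot.get_obs();print(o["joints"],o["tool_pos"],o["eef_rot"],o["joint_vel"])
p,X,m=cloud("wrist","pics/w1.png")
np.save("w1_X.npy",X);np.save("w1_p.npy",p)
for t in ["scoop_mid","ridge_mid","scoop_handle","scoop_spout","lip_mid"]:
    for r in imaging.spot_in("wrist",t): print(t,round(r["p"],2),np.round(r["position"],4),proj(m,r["position"]).round())
E
```

```text
[-0.1673  0.3529  0.7283  1.6232 -0.2363  1.2538  2.1616] [ 0.4898 -0.219   0.2011] [ 0.0027  1.5707 -0.0169] [-0.0712 -0.0723 -0.0535  0.0731  0.0009  0.0659 -0.0883]
scoop_mid 0.88 [ 0.3462 -0.1192  0.0367] [426.  36.]
scoop_mid 0.72 [ 0.4566 -0.3676  0.0382] [182. 156.]
scoop_mid 0.69 [ 0.4783 -0.2112  0.0341] [330. 174.]
scoop_mid 0.41 [ 0.4845 -0.2089  0.0502] [333. 183.]
ridge_mid 0.76 [ 0.4853 -0.211   0.0519] [331. 184.]
ridge_mid 0.65 [ 0.3283 -0.119   0.0559] [436.   7.]
ridge_mid 0.56 [ 0.4592 -0.3653  0.0519] [178. 160.]
scoop_handle 0.95 [ 0.4534 -0.3675  0.0362] [182. 153.]
scoop_handle 0.68 [ 0.3436 -0.1183  0.0349] [427.  33.]
scoop_spout 0.91 [ 0.4516 -0.3692  0.0355] [181. 151.]
scoop_spout 0.74 [ 0.3448 -0.1188  0.0388] [428.  34.]
scoop_spout 0.63 [ 0.4775 -0.2136  0.0361] [328. 174.]
scoop_spout 0.23 [ 0.4737 -0.2153  0.0346] [326. 170.]
lip_mid 0.68 [ 0.4316 -0.3823  0.0356] [165. 132.]
lip_mid 0.62 [ 0.3221 -0.085   0.0328] [464.   8.]
lip_mid 0.57 [ 0.4736 -0.2406  0.0369] [302. 171.]
lip_mid 0.48 [ 0.4823 -0.2086  0.0491] [333. 180.]
```

View pics/w1.png

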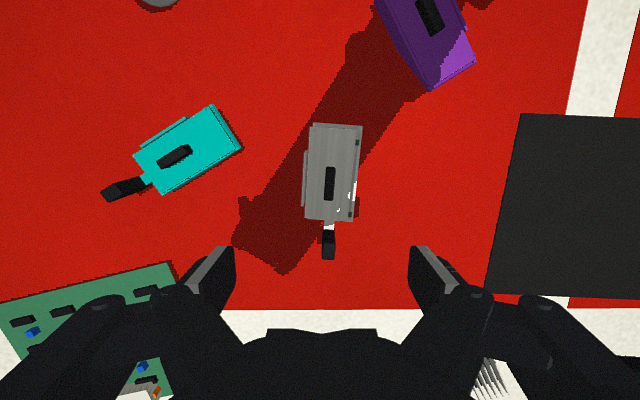

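The wrist view shows the grey scoop with ridge (330,184), handle (328,243), spout edge near (336,124), and the lip slightly open on the left at (304,180). Next I'll fit its pose.

```bash
python3 - <<'E'
from h import *
np.set_printoptions(precision=4,suppress=True)
X=np.load("w1_X.npy");p=np.load("w1_p.npy").astype(int)
cv2.imwrite("pics/w1c.png",crop(p.astype(np.uint8),(331,185),75,5))
v,u=np.mgrid[0:400,0:640]
box=(u>290)&(u<375)&(v>110)&(v<265)
def show(n,k):
    q=X[k]; print(n,len(q),q.mean(0),q.min(0),q.max(0)); r=cv2.minAreaRect((q[:,:2]*1000).astype(np.float32));print("  ",r)
    d=q[:,:2]-q[:,:2].mean(0);w,V=np.linalg.eigh(d.T@d);print("  axis yaw",np.degrees(np.arctan2(*V[::-1,1])))
dark=p.max(2)<75
show("ridge top",box&(X[...,2]>.046)&(v<215))
show("handle top",box&(X[...,2]>.052)&(v>215))
show("plate",box&(X[...,2]>.0295)&(X[...,2]<.042)&(v<222))
for vv in range(125,225,12):
    k=box&(v==vv)&(X[...,2]>.02)&(v<225); q=X[k]
    if len(q): print(vv,q[:,0].mean(),q[:,1].min(),q[:,1].max(),[round(z,3) for z in q[::3,2]])
E
```

```text
ridge top 317 [ 0.4855 -0.2123  0.0506] [ 0.4691 -0.2179  0.0462] [ 0.5032 -0.2063  0.0524]
   ((486.27203369140625, -212.26239013671875), (10.029796600341797, 33.98111343383789), 85.2326889038086)
  axis yaw 175.05011487437145
handle top 260 [ 0.5544 -0.2139  0.0608] [ 0.5458 -0.2206  0.0522] [ 0.5658 -0.2065  0.0637]
   ((555.8605346679688, -213.71775817871094), (13.927240371704102, 20.012737274169922), 88.01228332519531)
  axis yaw 175.27518703184293
plate 4516 [ 0.4751 -0.2107  0.0345] [ 0.4236 -0.2436  0.0295] [ 0.5329 -0.1772  0.0418]
   ((478.3465270996094, -211.21412658691406), (59.788169860839844, 106.76994323730469), 85.3912582397461)
  axis yaw 174.26042583062855
125 0.42691158316851596 -0.2286045874178974 -0.18247879759597002 [np.float64(0.031), np.float64(0.031), np.float64(0.03), np.float64(0.03), np.float64(0.03), np.float64(0.031), np.float64(0.032), np.float64(0.031), np.float64(0.031), np.float64(0.033), np.float64(0.031), np.float64(0.032), np.float64(0.03), np.float64(0.029), np.float64(0.03)]
137 0.4390128744718179 -0.2328737625829056 -0.1785053146121873 [np.floa
[... 2199 characters left out ...]
, np.float64(0.034), np.float64(0.035), np.float64(0.036), np.float64(0.035), np.float64(0.036), np.float64(0.036), np.float64(0.031)]
209 0.5174763095038286 -0.23920513309978264 -0.18538712226733917 [np.float64(0.035), np.float64(0.034), np.float64(0.036), np.float64(0.034), np.float64(0.035), np.float64(0.034), np.float64(0.036), np.float64(0.034), np.float64(0.035), np.float64(0.035), np.float64(0.035), np.float64(0.035), np.float64(0.035), np.float64(0.036), np.float64(0.035), np.float64(0.031)]
221 0.5345644448485288 -0.2181960809233919 -0.1862777735085494 [np.float64(0.021), np.float64(0.02), np.float64(0.021), np.float64(0.022), np.float64(0.032), np.float64(0.032), np.float64(0.032)]
```

View pics/w1c.png

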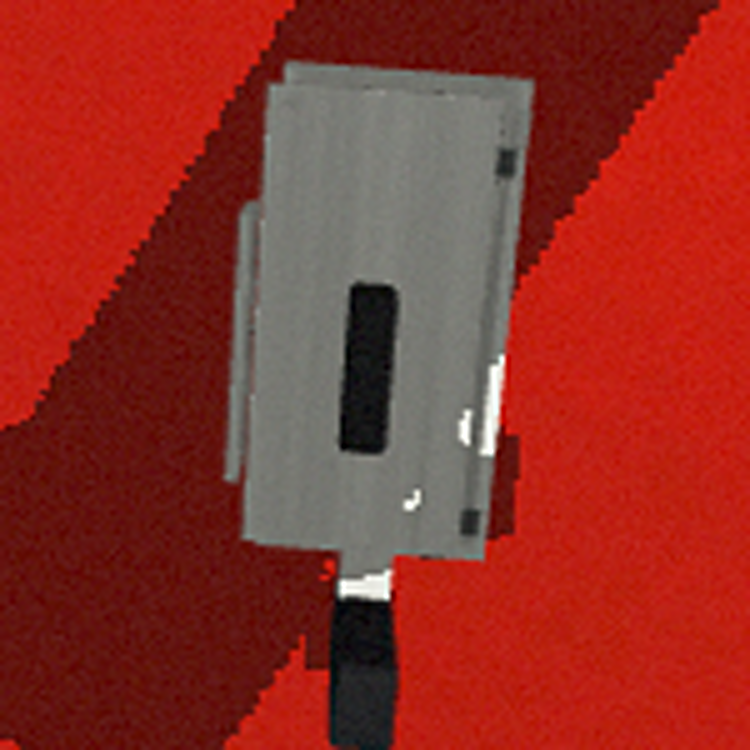

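```bash
python3 - <<'E'
from h import *
np.set_printoptions(precision=4,suppress=True)
o=robot.get_obs();print(o["clock"],o["tool_pos"],o["eef_rot"],o["joint_vel"])
for z in (.1,.02,.004): print(delta([.4908,-.2098,z],down(-.087)))
E
```

```text
3.6167 [ 0.49   -0.2074  0.2014] [0.0002 1.5704 0.0024] [-0.0066 -0.0034  0.0036 -0.      0.0046 -0.0003  0.0017]
(array([10.1385, -0.2536,  0.0777]), array([ 0.0884,  0.0003, -0.0017]))
(array([18.1385, -0.2669,  0.0748]), array([ 0.0884,  0.0003, -0.0017]))
(array([19.7385, -0.2696,  0.0742]), array([ 0.0884,  0.0003, -0.0017]))
```

{"method": "servo_tool", "body": {"deltas": "4 0 0.1 0.04 0 0 1;8 -0.1 0.1 0.088 0 0 1;12 -0.1 0.1 0.088 0 0 1;14 -0.1 0.1 0.088 0 0 1;14 -0.1 0.1 0.088 0 0 1;14 -0.1 0.1 0.088 0 0 1"}}

```text
clock: 4.12
tool_pos: [0.4905, -0.2089, 0.0611]
eef_rot: [0.07, 1.571, -0.068]
force: [0.3, -0.0, 1.2]
opening: 0.996
```

```bash
python3 - <<'E'
from h import *
np.set_printoptions(precision=4,suppress=True)
o=robot.get_obs();print(o["clock"],o["tool_pos"],o["eef_rot"],o["joint_vel"],o["force"])
p,X,m=cloud("wrist","pics/w2.png")
o=robot.get_obs();print(o["clock"],o["tool_pos"],o["eef_rot"])
for z in (.02,.004): print(delta([.4908,-.2098,z],down(-.087)))
E
```

```text
4.1167 [ 0.4905 -0.2089  0.0611] [ 0.0698  1.5712 -0.0679] [ 0.0027 -0.0369  0.0296 -0.0594  0.0035 -0.0024  0.0015] [ 0.3108 -0.0441  1.194 ]
4.1667 [ 0.4919 -0.21    0.0626] [ 0.0689  1.5675 -0.0693]
(array([ 4.2641,  0.0139, -0.122 ]), array([-0.001 ,  0.0021,  0.0002]))
(array([ 5.8641,  0.0141, -0.1254]), array([-0.001 ,  0.0021,  0.0002]))
```

View pics/w2.png

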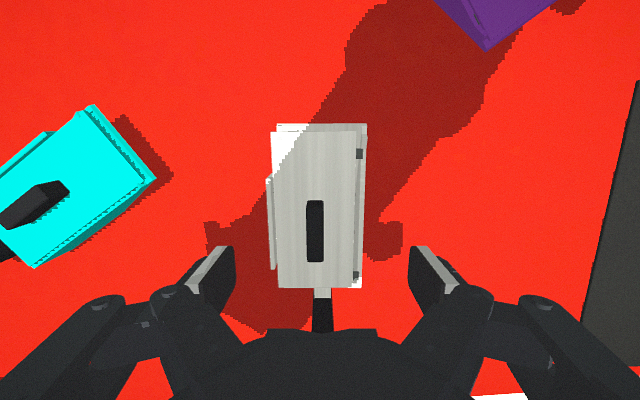

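The scoop (columns 268–366) is centred between the fingers (233–412) and parallel to them, so I'll descend and grip.

{"method": "servo_tool", "body": {"deltas": "1.5 0 -0.1 0 0 0 1;3 0 -0.1 0 0 0 1;4.5 0 -0.1 0 0 0 1;5.5 0 -0.1 0 0 0 1;5.7 0 -0.1 0 0 0 1;5.7 0 -0.1 0 0 0 1;5.7 0 -0.1 0 0 0 1"}}

```text
clock: 4.75
tool_pos: [0.491, -0.211, 0.0057]
eef_rot: [0.07, 1.567, -0.071]
force: [0.5, -0.1, 0.5]
opening: 1.001
```

{"method": "servo_tool", "body": {"deltas": "0 0 0 0 0 0 0.5;0 0 0 0 0 0 0.4;0 0 0 0 0 0 0.3;0 0 0 0 0 0 0.2;0 0 0 0 0 0 0;0 0 0 0 0 0 0;0 0 0 0 0 0 0;0 0 0 0 0 0 0;0 0 0 0 0 0 0;0 0 0 0 0 0 0"}}

```text
clock: 5.58
tool_pos: [0.4906, -0.2105, 0.0057]
eef_rot: [0.071, 1.568, -0.07]
force: [-0.7, 2.0, 7.5]
opening: 0.627
```

```bash
python3 - <<'E'
from h import *
np.set_printoptions(precision=4,suppress=True)
p,X,m=cloud("wrist","pics/w3.png")
o=robot.get_obs();print(o["clock"],o["tool_pos"],o["eef_rot"],o["force"],o["opening"])
E
```

```text
5.6333 [ 0.4906 -0.2105  0.0057] [ 0.0706  1.5679 -0.0699] [-2.0448  2.4211  7.1046] 0.629651944315393
```

View pics/w3.png

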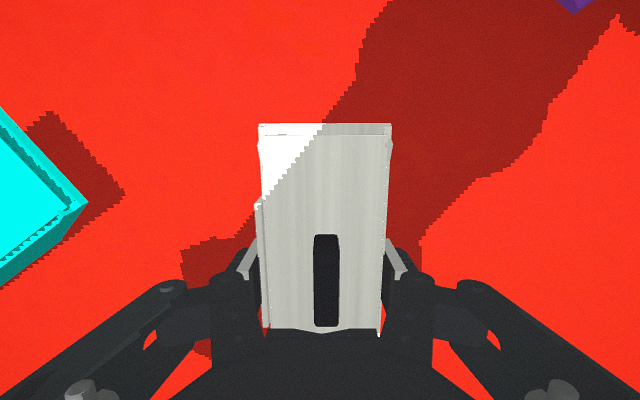

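Gripped: the opening of 0.63 is about 53 mm, and the lid looks shut. Now I'll lift straight up and hold.

{"method": "servo_tool", "body": {"deltas": "-0.8 0 0 0 0 0 0;-1.6 0 0 0 0 0 0;-2.6 0 0 0 0 0 0;-3.6 0 0 0 0 0 0;-4.6 0 0 0 0 0 0;-5.6 0 0 0 0 0 0;-6 0 0 0 0 0 0;-6 0 0 0 0 0 0;-6 0 0 0 0 0 0;-6 0 0 0 0 0 0;-6 0 0 0 0 0 0"}}

```text
clock: 6.55
tool_pos: [0.4892, -0.2101, 0.0636]
eef_rot: [0.071, 1.571, -0.07]
force: [-0.2, -0.1, -3.6]
opening: 0.628
```

```bash
python3 - <<'E'
from h import *
np.set_printoptions(precision=4,suppress=True)
p,X,m=cloud("side"); q=proj(m,[.49,-.21,.08]); cv2.imwrite("pics/s4.png",crop(p,q,50,6))
o=robot.get_obs();print(o["clock"],o["tool_pos"],o["eef_rot"],o["force"],o["opening"])
print(delta([.537,.075,.08],down(-.087)))
p,X,m=cloud("wrist","pics/w4.png")
E
```

```text
6.6 [ 0.4893 -0.2102  0.0637] [ 0.0708  1.571  -0.0702] [-0.4928 -0.0608 -3.3291] 0.6290678646039121
(array([-1.6272, 28.8346,  2.1946]), array([-0.0027, -0.0014, -0.0003]))
```

View pics/s4.png

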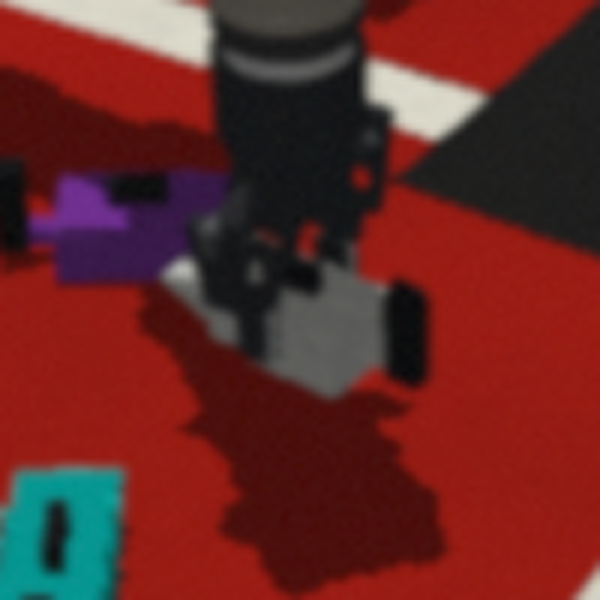

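View pics/w4.png

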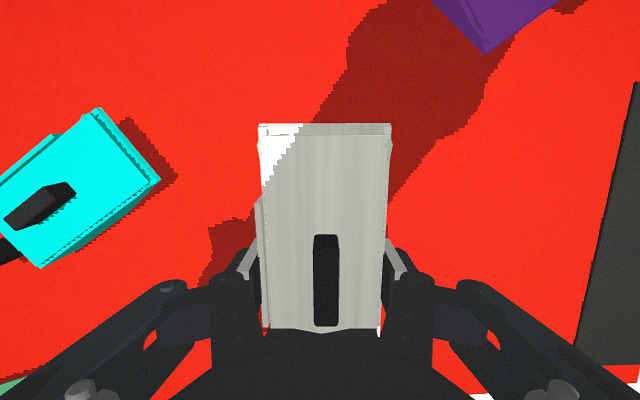

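The wrist view is unchanged from before the lift, so there was no slip. The scoop is level, lid shut. Carrying it to the bare half of the mat.

{"method": "servo_tool", "body": {"deltas": "-0.8 1 0.1 0 0 0 0;-1.6 3 0.3 0 0 0 0;-1.6 6 0.5 0 0 0 0;-1.6 9 0.7 0 0 0 0;-1.6 12 0.9 0 0 0 0;-1.6 15 1.1 0 0 0 0;-1.6 18 1.4 0 0 0 0;-1.6 21 1.6 0 0 0 0;-1.6 24 1.8 0 0 0 0;-1.6 26.5 2 0 0 0 0;-1.6 28 2.1 0 0 0 0;-1.6 28.8 2.1 0 0 0 0;-1.6 28.8 2.1 0 0 0 0;-1.6 28.8 2.1 0 0 0 0"}}

```text
clock: 7.82
tool_pos: [0.5362, 0.0734, 0.08]
eef_rot: [0.07, 1.57, -0.072]
force: [0.1, -0.7, -1.9]
opening: 0.633
```

```bash
python3 - <<'E'
from h import *
np.set_printoptions(precision=4,suppress=True)
o=robot.get_obs();print(o["joints"],o["clock"],o["tool_pos"],o["eef_rot"],o["force"],o["opening"])
p,X,m=cloud("wrist","pics/w5.png")
p,X2,m2=cloud("scene","pics/sc5.png")
np.save("w5_X.npy",X)
print(proj(m,[.533,.076,.003]),proj(m2,[.533,.076,.003]))
print(delta([.537,.075,.008],down(-.087)))
E
```

```text
[-0.6387  0.4851  0.6364  1.7612 -0.3326  1.006   1.6041] 7.8167 [0.5362 0.0734 0.08  ] [ 0.0696  1.5702 -0.0718] [ 0.1187 -0.7138 -1.8727] 0.6334829699182367
[324.5623 204.1658] [329.4636 235.2152]
(array([7.2292, 0.3348, 0.0409]), array([-0.0061, -0.0001,  0.0016]))
```

View pics/w5.png

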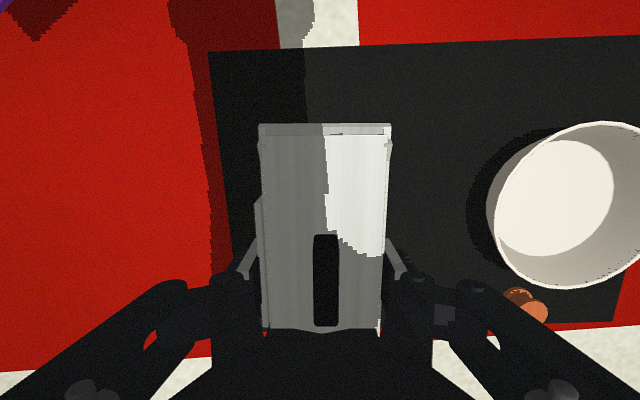

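View pics/sc5.png

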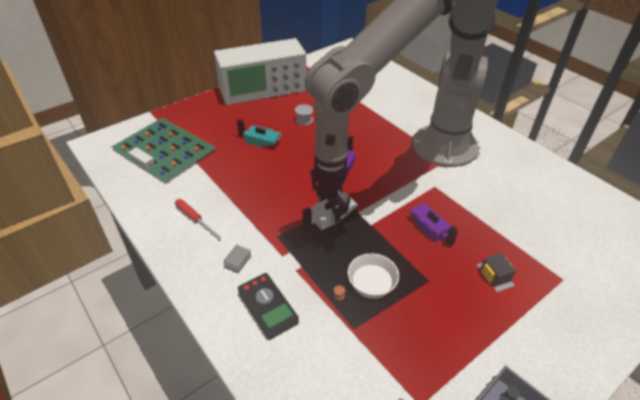

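```bash
python3 - <<'E'
from h import *
np.set_printoptions(precision=4,suppress=True)
X=np.load("w5_X.npy")
for px in [(211,52),(225,150),(233,240),(640-30,38),(615,320)]:
    print(px,np.nanmedian(X[px[1]-1:px[1]+2,px[0]-1:px[0]+2].reshape(-1,3),0))
k=(X[...,2]>.030)&(X[...,2]<.042)&(abs(X[...,0]-.545)<.075)&(abs(X[...,1]-.25)<.075)
q=X[k][:,:2]; A=np.c_[q,np.ones(len(q))];s=np.linalg.lstsq(A,(q**2).sum(1),rcond=None)[0];c=s[:2]/2;print("dish rim",c,np.sqrt(s[2]+c@c),len(q),q.min(0),q.max(0))
k=(X[...,2]>.004)&(X[...,2]<.009)&(abs(X[...,0]-.545)<.055)&(abs(X[...,1]-.25)<.055)
q=X[k];print("floor",q.mean(0),q.min(0),q.max(0)); 
E
```

```text
(211, 52) [0.4171 0.0072 0.0022]
(225, 150) [0.4842 0.0051 0.0029]
(233, 240) [ 0.5569 -0.0016  0.0028]
(610, 38) [0.4332 0.2803 0.0029]
(615, 320) [0.6644 0.3252 0.0006]
dish rim [0.5444 0.2492] 0.05711552430513137 2852 [0.4854 0.1905] [0.6049 0.2986]
floor [0.5442 0.2536 0.007 ] [0.4901 0.1952 0.004 ] [0.5984 0.3016 0.009 ]
```

Mat and dish check out: the dish rim centre is (0.544, 0.249) and spot is about (0.535, 0.080), with scoop_mid within about 6 mm of it. Lowering.

{"method": "servo_tool", "body": {"deltas": "1.5 0.2 0 0 0 0 0;3 0.2 0 0 0 0 0;4.5 0.2 0 0 0 0 0;5.5 0.2 0 0 0 0 0;6.3 0.2 0 0 0 0 0;6.8 0.2 0 0 0 0 0;7.1 0.2 0 0 0 0 0;7.1 0.2 0 0 0 0 0;7.1 0.2 0 0 0 0 0"}}

```text
clock: 8.67
tool_pos: [0.5374, 0.0763, 0.0098]
eef_rot: [0.071, 1.568, -0.071]
force: [-0.3, 0.0, -3.6]
opening: 0.63
```

{"method": "servo_tool", "body": {"deltas": "0.06 0 0 0 0 0 0;0.12 0 0 0 0 0 0;0.16 0 0 0 0 0 0;0.16 0 0 0 0 0 0;0.16 0 0 0 0 0 0"}}

```text
clock: 9.08
tool_pos: [0.5373, 0.0767, 0.0088]
eef_rot: [0.071, 1.568, -0.07]
force: [-2.4, -0.9, 5.9]
opening: 0.625
```

Contact (+6 N). Releasing.

{"method": "servo_tool", "body": {"deltas": "0 0 0 0 0 0 0.7;0 0 0 0 0 0 0.85;0 0 0 0 0 0 1;0 0 0 0 0 0 1;0 0 0 0 0 0 1;0 0 0 0 0 0 1;0 0 0 0 0 0 1"}}

```text
clock: 9.67
tool_pos: [0.5367, 0.0765, 0.0076]
eef_rot: [0.07, 1.57, -0.071]
force: [0.2, 0.1, -0.1]
opening: 0.998
```

```bash
python3 - <<'E'
from h import *
np.set_printoptions(precision=4,suppress=True)
p,X,m=cloud("wrist","pics/w6.png");np.save("w6_X.npy",X)
o=robot.get_obs();print(o["clock"],o["tool_pos"],o["eef_rot"],o["force"],o["opening"])
E
```

```text
9.7167 [0.5367 0.0765 0.0076] [ 0.0704  1.5697 -0.0705] [ 0.5617 -0.0549  0.5302] 1.0017216017815807
```

View pics/w6.png

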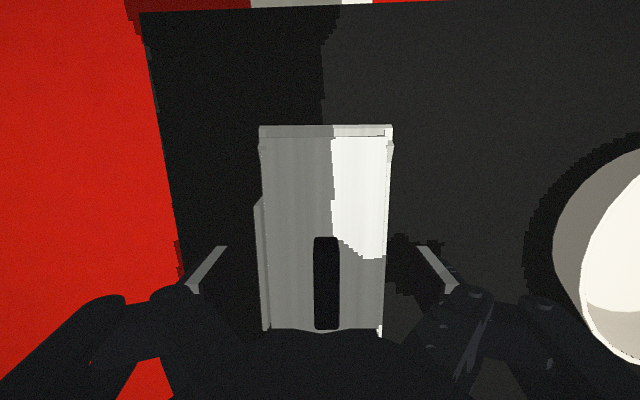

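Standing with the lid shut. I'll rise to ridge height, half-close around the ridge and push the lid to tool −y (scoop +y).

{"method": "servo_tool", "body": {"deltas": "-1.2 0 0 0 0 0 1;-2.4 0 0 0 0 0 1;-3.6 0 0 0 0 0 1;-3.6 0 0 0 0 0 0.6;-3.6 0 0 0 0 0 0.4;-3.6 0 0 0 0 0 0.2;-3.6 0 0 0 0 0 0.2;-3.6 0 0 0 0 0 0.2;-3.6 0 0 0 0 0 0.2;-3.6 0 0 0 0 0 0.2;-3.6 0 0 0 0 0 0.2"}}

```text
clock: 10.63
tool_pos: [0.5365, 0.0764, 0.0434]
eef_rot: [0.07, 1.57, -0.071]
force: [-0.6, -0.6, 0.1]
opening: 0.203
```

```bash
python3 - <<'E'
from h import *
np.set_printoptions(precision=4,suppress=True)
p,X,m=cloud("wrist","pics/w7.png");np.save("w7_X.npy",X)
o=robot.get_obs();print(o["clock"],o["tool_pos"],o["eef_rot"],o["force"],o["opening"])
E
```

```text
10.6833 [0.5366 0.0764 0.0435] [ 0.0703  1.57   -0.0707] [-0.6303  0.1693 -0.7004] 0.20351207944880792
```

View pics/w7.png

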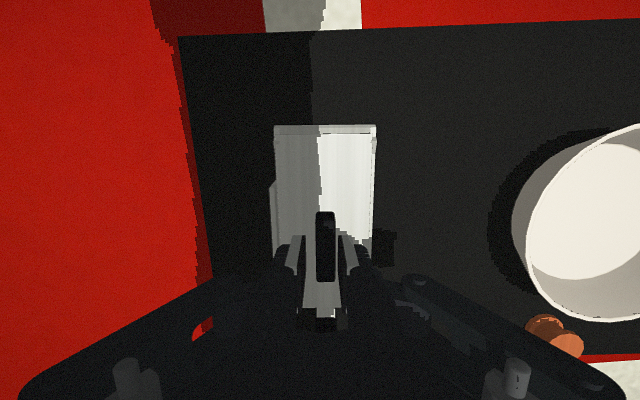

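The ridge (column 325) sits between the fingers, clear of both. Pushing it 62 mm.

{"method": "servo_tool", "body": {"deltas": "0 -0.4 0 0 0 0 0.2;0 -0.8 0 0 0 0 0.2;0 -1.3 0 0 0 0 0.2;0 -1.9 0 0 0 0 0.2;0 -2.5 0 0 0 0 0.2;0 -3.1 0 0 0 0 0.2;0 -3.7 0 0 0 0 0.2;0 -4.3 0 0 0 0 0.2;0 -4.8 0 0 0 0 0.2;0 -5.3 0 0 0 0 0.2;0 -5.7 0 0 0 0 0.2;0 -6 0 0 0 0 0.2;0 -6.2 0 0 0 0 0.2;0 -6.2 0 0 0 0 0.2;0 -6.2 0 0 0 0 0.2;0 -6.2 0 0 0 0 0.2"}}

```text
clock: 12.02
tool_pos: [0.5311, 0.0149, 0.0437]
eef_rot: [0.07, 1.57, -0.07]
force: [0.1, -1.1, 0.8]
opening: 0.199
```

```bash
python3 - <<'E'
from h import *
np.set_printoptions(precision=4,suppress=True)
o=robot.get_obs();print(o["clock"],o["tool_pos"],o["eef_rot"],o["force"],o["opening"])
p,X,m=cloud("wrist","pics/w8.png");np.save("w8_X.npy",X)
E
```

```text
12.0167 [0.5311 0.0149 0.0437] [ 0.0701  1.5698 -0.0702] [ 0.0665 -1.1399  0.7518] 0.19899697228377122
```

View pics/w8.png

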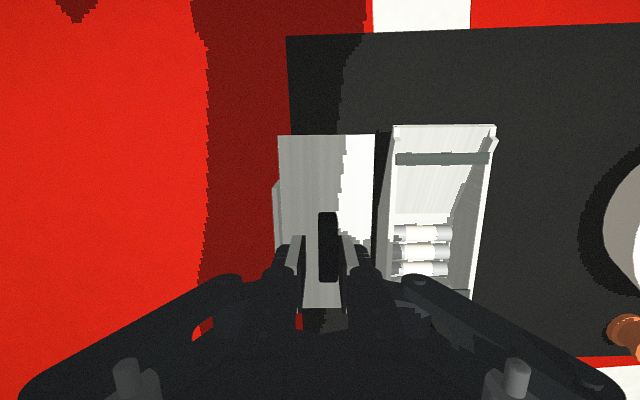

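The lid is fully aside and all three fuses show at about (422,250). I'll back off and rise for a look at the handle.

{"method": "servo_tool", "body": {"deltas": "0 -6 0 0 0 0 0.3;0 -6 0 0 0 0 0.3;-1 -6 0 0 0 0 0.3;-3 -6 0 0 0 0 0.5;-6 -4 0 0 0 0 0.5;-9 0 0 0 0 0 0.5;-10 4 2 0 0 0 0.5;-10 6 4 0 0 0 0.5;-10 6 5 0 0 0 0.5;-10 6 5 0 0 0 0.5;-10 6 5 0 0 0 0.5"}}

```text
clock: 12.98
tool_pos: [0.5863, 0.0706, 0.1436]
eef_rot: [0.069, 1.57, -0.07]
force: [-0.2, -0.9, -0.1]
opening: 0.502
```

I made a mistake in that call: deltas are relative to its own start, so the first rows went another 6 cm sideways. Checking what it did to the scoop.

```bash
python3 - <<'E'
from h import *
np.set_printoptions(precision=4,suppress=True)
o=robot.get_obs();print(o["clock"],o["tool_pos"],o["eef_rot"],o["force"],o["opening"],o["joints"])
p,X,m=cloud("wrist","pics/w9.png");np.save("w9_X.npy",X);np.save("w9_p.npy",p)
p,X,m=cloud("side");cv2.imwrite("pics/s9.png",crop(p,proj(m,[.53,.05,.03]),50,6))
E
```

```text
12.9833 [0.5863 0.0706 0.1436] [ 0.0687  1.5702 -0.0701] [-0.1518 -0.8601 -0.0616] 0.5024924828223496 [-0.5894  0.5105  0.6429  1.5466 -0.3198  1.1924  1.5938]
```

View pics/w9.png

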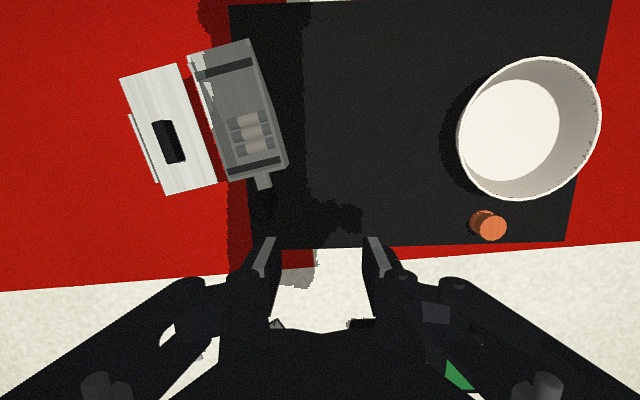

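View pics/s9.png

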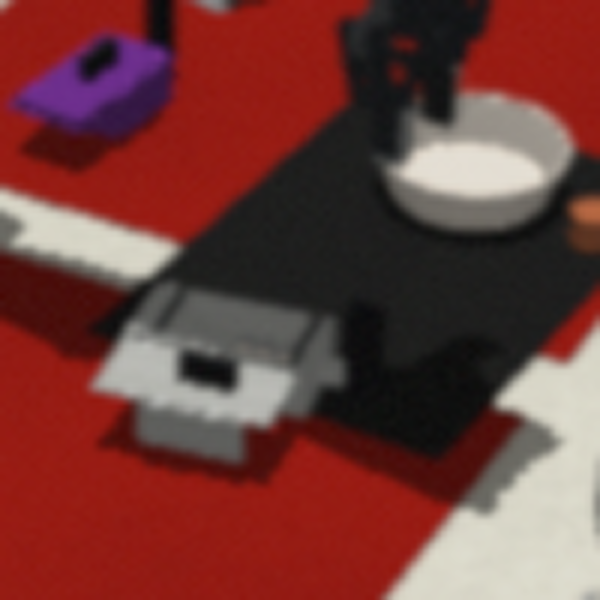

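```bash
python3 - <<'E'
from h import *
np.set_printoptions(precision=4,suppress=True)
X=np.load("w9_X.npy");p=np.load("w9_p.npy")
cv2.imwrite("pics/w9c.png",crop(p,(230,140),75,5))
v,u=np.mgrid[0:400,0:640]
def show(n,k):
    q=X[k]; print(n,len(q),q.mean(0),q.min(0),q.max(0)); r=cv2.minAreaRect((q[:,:2]*1000).astype(np.float32));print("  ",r)
    d=q[:,:2]-q[:,:2].mean(0);w,V=np.linalg.eigh(d.T@d);print("  yaw",np.degrees(np.arctan2(V[1,1],V[0,1])))
    return q
hb=(u>235)&(u<300)&(v>165)&(v<240)
show("handle",hb&(X[...,2]>.056))
rb=(u>140)&(u<200)&(v>105)&(v<175)
show("ridge",rb&(X[...,2]>.047))
lb=(u>110)&(u<225)&(v>50)&(v<205)&(X[...,2]>.03)&(X[...,2]<.045)
q=show("lid",lb&(u<215)); A=np.c_[q[:,:2],np.ones(len(q))];print("plane",np.linalg.lstsq(A,q[:,2],rcond=None)[0])
E
```

```text
handle 518 [0.583  0.0227 0.0712] [0.5736 0.0118 0.0561] [0.5949 0.0503 0.1538]
   ((583.1329956054688, 31.840927124023438), (19.95503807067871, 38.5768928527832), 7.066461563110352)
  yaw 112.12757127184642
ridge 695 [ 0.5245 -0.0475  0.0527] [ 0.5078 -0.0558  0.047 ] [ 0.5418 -0.0409  0.0555]
   ((524.7794799804688, -48.47013854980469), (33.94955062866211, 11.031800270080566), 9.043907165527344)
  yaw -170.75361947420726
lid 7752 [ 0.5105 -0.0472  0.0373] [ 0.4577 -0.0824  0.03  ] [ 0.5706 -0.0034  0.045 ]
   ((513.8714599609375, -37.94345474243164), (104.33135986328125, 84.65444946289062), 8.601594924926758)
  yaw 174.09944150968292
plane [ 0.0157 -0.0333  0.0277]
```

View pics/w9c.png

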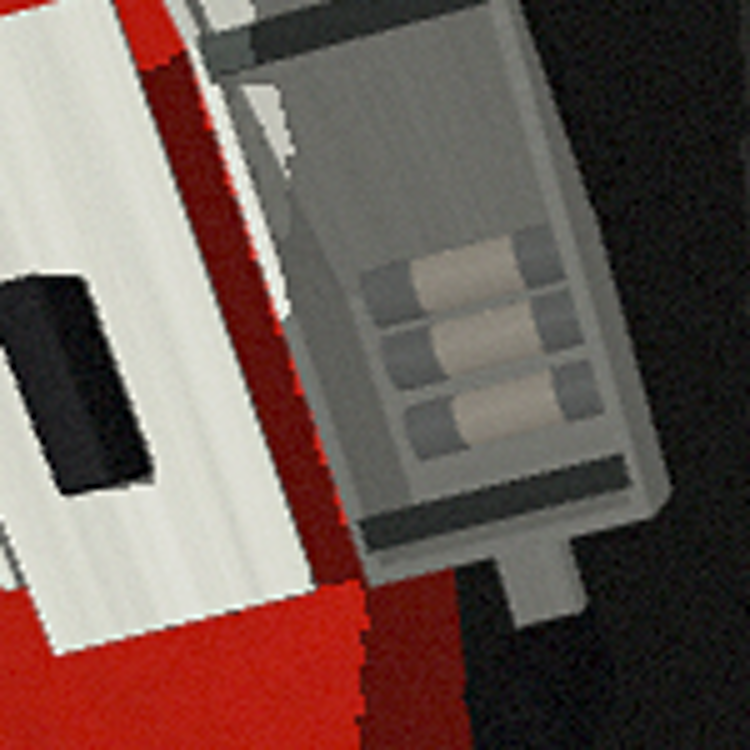

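```bash
python3 - <<'E'
from h import *
np.set_printoptions(precision=4,suppress=True)
X=np.load("w9_X.npy");v,u=np.mgrid[0:400,0:640]
k=(u>235)&(u<300)&(v>165)&(v<240)&(X[...,2]>.059)&(X[...,2]<.072)
q=X[k];print(len(q),q.mean(0),cv2.minAreaRect((q[:,:2]*1000).astype(np.float32)))
# floor rim of scoop & tilt: wall-top points on -y_s side
xs=np.array([-.9876,-.157]);ys=np.array([.157,-.9876])
h=np.array([.5845,.0223])
d=X[...,:2]-h; a=d@xs; b=d@ys
for lo,hi in [(-26,-22),(22,26)]:
  k=(a>.035)&(a<.11)&(b>lo/1e3)&(b<hi/1e3)&(X[...,2]>.02); print(lo,np.nanmedian(X[k][:,2]),k.sum())
for lo,hi in [(35,55),(60,80)]:
  k=(a>.03)&(a<.12)&(b>lo/1e3)&(b<hi/1e3)&(X[...,2]>.028)&(X[...,2]<.046); print("lid",lo,np.nanmedian(X[k][:,2]),k.sum())
for lo,hi in [(30,50),(90,110)]:
  k=(b>.034)&(b<.05)&(a>lo/1e3)&(a<hi/1e3)&(X[...,2]>.028)&(X[...,2]<.046); print("lid x",lo,np.nanmedian(X[k][:,2]),k.sum())
o=robot.get_obs();print(o["clock"],o["tool_pos"])
for z in (.11,.028): print(delta([.5845,.0223,z],down(.155)))
E
```

```text
442 [0.5841 0.0203 0.0642] ((584.6878662109375, 19.699382781982422), (20.03693962097168, 13.827682495117188), 9.532663345336914)
-26 0.03172757268064441 396
22 0.02782751633209793 550
lid 35 0.03770038406403199 2494
lid 60 0.03771010302897551 1885
lid x 30 0.03766162139501829 366
lid x 90 0.037727727210609185 438
13.0833 [0.5854 0.0691 0.1435]
(array([ 3.3554, -4.6653,  0.3392]), array([-0.2462, -0.0014,  0.0005]))
(array([11.5553, -4.66  ,  0.3497]), array([-0.2462, -0.0014,  0.0005]))
```

{"method": "servo_tool", "body": {"deltas": "0 -2 0.2 -0.1 0 0 0.5;1 -4 0.4 -0.2 0 0 0.5;3 -4.9 0.4 -0.257 0 0 0.5;3.5 -4.9 0.4 -0.257 0 0 0.5;3.5 -4.9 0.4 -0.257 0 0 0.5;3.5 -4.9 0.4 -0.257 0 0 0.5"}}

```text
clock: 13.58
tool_pos: [0.5854, 0.0219, 0.1087]
eef_rot: [-0.129, 1.568, 0.132]
force: [0.6, 1.2, 0.4]
opening: 0.501
```

```bash
python3 - <<'E'
from h import *
np.set_printoptions(precision=4,suppress=True)
p,X,m=cloud("wrist","pics/w10.png")
o=robot.get_obs();print(o["clock"],o["tool_pos"],o["eef_rot"])
v,u=np.mgrid[0:400,0:640]
k=(X[...,2]>.059)&(X[...,2]<.066)&(abs(X[...,0]-.584)<.03)&(abs(X[...,1]-.02)<.025)&(v>200)
q=X[k];print(len(q),q.mean(0),cv2.minAreaRect((q[:,:2]*1000).astype(np.float32)))
print(delta([.5847,.0197,.028],down(.166)))
E
```

```text
13.6333 [0.5861 0.0223 0.1093] [-0.1306  1.5661  0.1325]
560 [0.5836 0.0193 0.0644] ((584.4044189453125, 19.420700073242188), (19.654085159301758, 13.157111167907715), 9.485642433166504)
(array([ 8.1265, -0.2394, -0.186 ]), array([ 0.0015,  0.0008, -0.0011]))
```

View pics/w10.png

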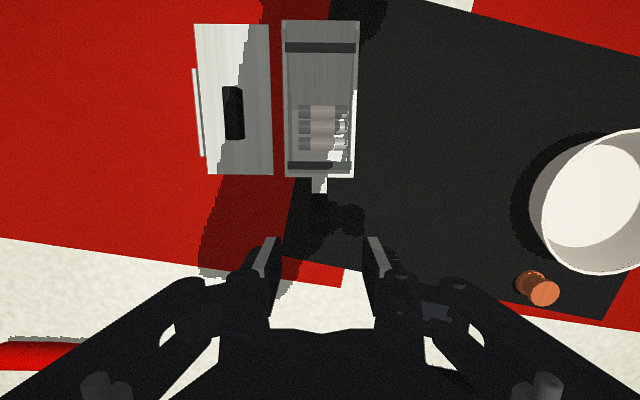

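The handle (320,205) lines up between the fingers, so I'll descend and grip it.

{"method": "servo_tool", "body": {"deltas": "2 -0.2 -0.2 0 0 0 0.5;4 -0.25 -0.2 0 0 0 0.5;6 -0.25 -0.2 0 0 0 0.5;7.5 -0.25 -0.2 0 0 0 0.5;8.1 -0.25 -0.2 0 0 0 0.5;8.1 -0.25 -0.2 0 0 0 0.5;8.1 -0.25 -0.2 0 0 0 0.4;8.1 -0.25 -0.2 0 0 0 0.3;8.1 -0.25 -0.2 0 0 0 0.2;8.1 -0.25 -0.2 0 0 0 0;8.1 -0.25 -0.2 0 0 0 0;8.1 -0.25 -0.2 0 0 0 0;8.1 -0.25 -0.2 0 0 0 0;8.1 -0.25 -0.2 0 0 0 0"}}

```text
clock: 14.8
tool_pos: [0.5856, 0.0185, 0.029]
eef_rot: [-0.131, 1.564, 0.132]
force: [0.2, 1.3, 6.7]
opening: 0.158
```

```bash
python3 - <<'E'
from h import *
np.set_printoptions(precision=4,suppress=True)
p,X,m=cloud("wrist","pics/w11.png");np.save("w11_X.npy",X)
o=robot.get_obs();print(o["clock"],o["tool_pos"],o["eef_rot"],o["opening"],o["force"],o["joints"])
E
```

```text
14.85 [0.5856 0.0185 0.0291] [-0.1311  1.5641  0.1321] 0.1538759751601219 [0.6538 0.906  5.8738] [-0.4342  0.6154  0.5375  1.6782 -0.3733  0.9491  1.9807]
```

View pics/w11.png

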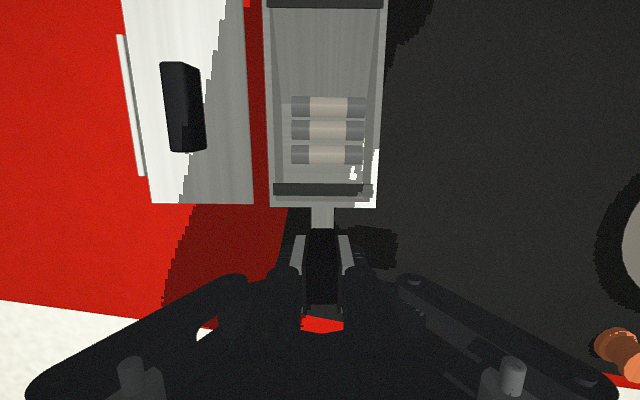

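{"method": "servo_tool", "body": {"deltas": "-0.4 0 0 0 0 0 0;-0.9 0 0 0 0 0 0;-1.5 0 0 0 0 0 0;-2.2 0 0 0 0 0 0;-3 0 0 0 0 0 0;-4 0 0 0 0 0 0;-5 0 0 0 0 0 0;-5 0 0 0 0 0 0"}}

```text
clock: 15.52
tool_pos: [0.5865, 0.0178, 0.0807]
eef_rot: [-0.131, 1.561, 0.131]
force: [-0.0, 0.3, -2.4]
opening: 0.153
```

```bash
python3 - <<'E'
from h import *
np.set_printoptions(precision=4,suppress=True)
p,X,m=cloud("wrist","pics/w12.png");np.save("w12_X.npy",X)
o=robot.get_obs();print(o["clock"],o["tool_pos"],o["eef_rot"],o["opening"],o["force"],o["joints"])
p,X,m=cloud("side");cv2.imwrite("pics/s12.png",crop(p,proj(m,[.53,.03,.06]),50,6))
for n in ("w11","w12"):
    X=np.load(n+"_X.npy")
    T=0
    for px in [(180,105),(220,60),(200,190),(145,190),(320,0)]: print(n,px,X[px[1],px[0]])
E
```

```text
15.5667 [0.5859 0.0179 0.0796] [-0.1314  1.5628  0.1312] 0.15466578465927697 [-0.5315  0.3311 -2.6573] [-0.455   0.5537  0.5674  1.6361 -0.3332  1.0456  1.9505]
w11 (180, 105) [ 0.5236 -0.0484  0.0526]
w11 (220, 60) [ 0.5029 -0.0396  0.0371]
w11 (200, 190) [ 0.5609 -0.0445  0.0378]
w11 (145, 190) [ 0.5776 -0.0914  0.0011]
w11 (320, 0) [ 0.4738 -0.0014  0.0368]
w12 (180, 105) [ 0.5244 -0.0483  0.1058]
w12 (220, 60) [ 0.5037 -0.0402  0.0888]
w12 (200, 190) [ 0.5617 -0.045   0.0898]
w12 (145, 190) [ 0.5961 -0.1221  0.0009]
w12 (320, 0) [ 0.4738 -0.0022  0.0855]
```

View pics/w12.png

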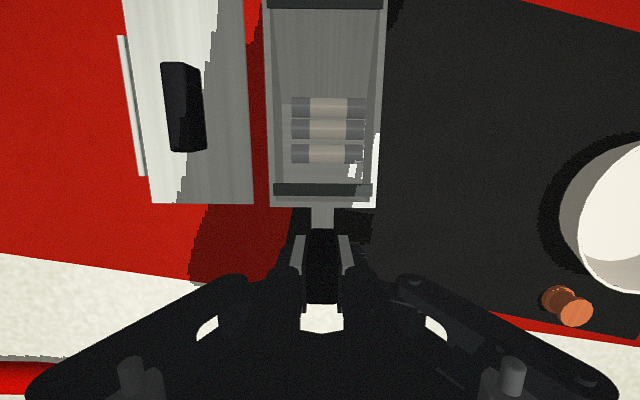

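View pics/s12.png

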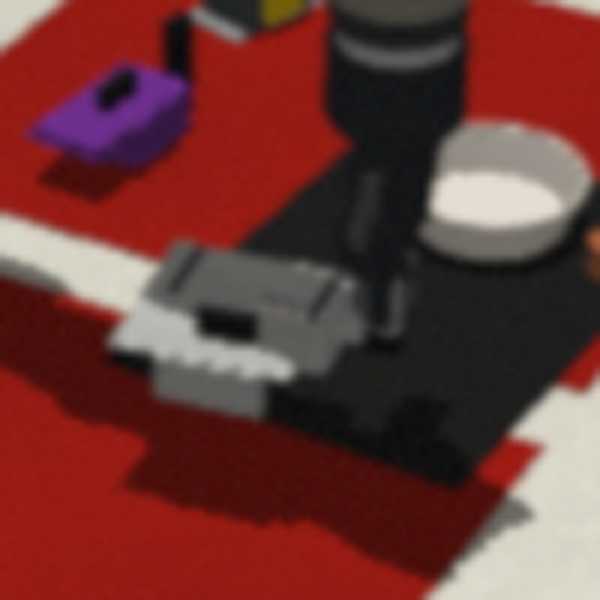

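The wrist view is the same after the lift, so the grip is rigid and the lid is still fully open. Planning the move over the dish and the pour with the spout point held fixed.

```bash
cat > plan.py <<'E'
from h import *
np.set_printoptions(precision=3,suppress=True)
DISH=np.array([.544,.2495])
SP=np.array([-.006,0,-.131])   # spout in tool frame
def pose(yaw,th,off,zs):
    Rt=down(yaw)@R.from_rotvec([0,-th,0]).as_matrix()
    zt=down(yaw)[:,2]
    S=np.r_[DISH+off*zt[:2],zs]
    return S-Rt@SP,Rt
E
python3 - <<'E'
from plan import *
o=robot.get_obs();print(o["tool_pos"],o["clock"])
P,Rt=pose(-.3,0,.03,.09);print("level",P,delta(P,Rt))
P0,R0=P,Rt
for d in (0,10,20,28,36,44,52,58):
    P,Rt=pose(-.3,np.radians(d),.03,.09-.03*min(d,30)/30)
    print(d,P,*delta(P,Rt,p0=P0,R0=R0,obs=o))
E
```

```text
[0.585 0.018 0.079] 15.6167
level [0.698 0.202 0.084] (array([-0.515, 16.25 , 14.188]), array([ 0.467,  0.002, -0.   ]))
0 [0.698 0.202 0.084] [0. 0. 0.] [0. 0. 0.]
10 [0.697 0.202 0.097] [-1.284  0.    -0.095] [-0.    -0.175 -0.   ]
20 [0.692 0.204 0.109] [-2.517  0.    -0.585] [-0.    -0.349  0.   ]
28 [0.686 0.206 0.118] [-3.42   0.    -1.252] [ 0.    -0.489  0.   ]
36 [0.677 0.208 0.132] [-4.815  0.    -2.149] [-0.    -0.628 -0.   ]
44 [0.667 0.212 0.147] [-6.268  0.    -3.26 ] [ 0.    -0.768 -0.   ]
52 [0.654 0.215 0.16 ] [-7.554  0.    -4.562] [-0.    -0.908  0.   ]
58 [0.644 0.219 0.168] [-8.391  0.    -5.649] [-0.    -1.012  0.   ]
```

{"method": "servo_tool", "body": {"deltas": "-0.5 0.6 0.5 0.02 0 0 0;-0.7 1.8 1.6 0.05 0 0 0;-0.7 3.3 2.9 0.1 0 0 0;-0.7 5 4.4 0.15 0 0 0;-0.7 6.8 5.9 0.2 0 0 0;-0.7 8.6 7.5 0.25 0 0 0;-0.7 10.4 9.1 0.3 0 0 0;-0.7 12.1 10.6 0.35 0 0 0;-0.7 13.7 12 0.4 0 0 0;-0.7 15 13.1 0.44 0 0 0;-0.7 15.9 13.9 0.467 0 0 0;-0.7 16.3 14.2 0.467 0 0 0;-0.7 16.3 14.2 0.467 0 0 0;-0.7 16.3 14.2 0.467 0 0 0"}}

```text
clock: 16.78
tool_pos: [0.6966, 0.2014, 0.0839]
eef_rot: [0.234, 1.559, -0.237]
force: [-0.4, -0.4, -2.6]
opening: 0.158
```

```bash
python3 - <<'E'
from plan import *
p,X,m=cloud("wrist","pics/w13.png");np.save("w13_X.npy",X)
o=robot.get_obs();print(o["clock"],o["tool_pos"],o["eef_rot"],o["opening"],o["force"],o["joints"])
Rt=R.from_rotvec(o["eef_rot"]).as_matrix();S=o["tool_pos"]+Rt@SP;print("spout",S, S[:2]-DISH, Rt)
p,X,m=cloud("side");cv2.imwrite("pics/s13.png",crop(p,proj(m,[.6,.23,.08]),60,6))
E
```

```text
16.8333 [0.697 0.201 0.084] [ 0.235  1.559 -0.238] 0.1553391488125673 [-0.659 -0.545 -3.527] [-0.62   0.84   0.628  1.153 -0.471  1.288  1.243]
spout [0.572 0.239 0.09 ] [ 0.028 -0.01 ] [[-0.001  0.296  0.955]
 [-0.002  0.955 -0.296]
 [-1.    -0.002 -0.001]]
```

View pics/w13.png

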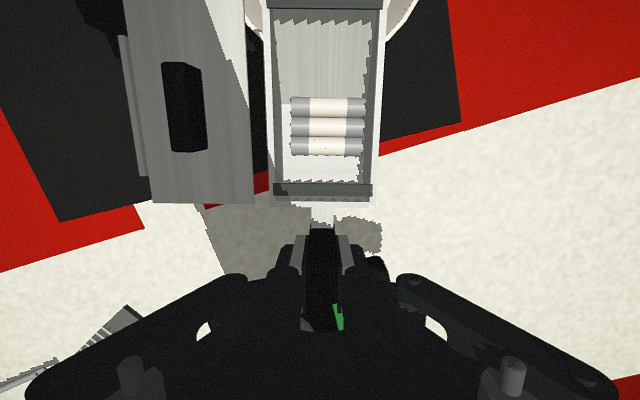

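View pics/s13.png

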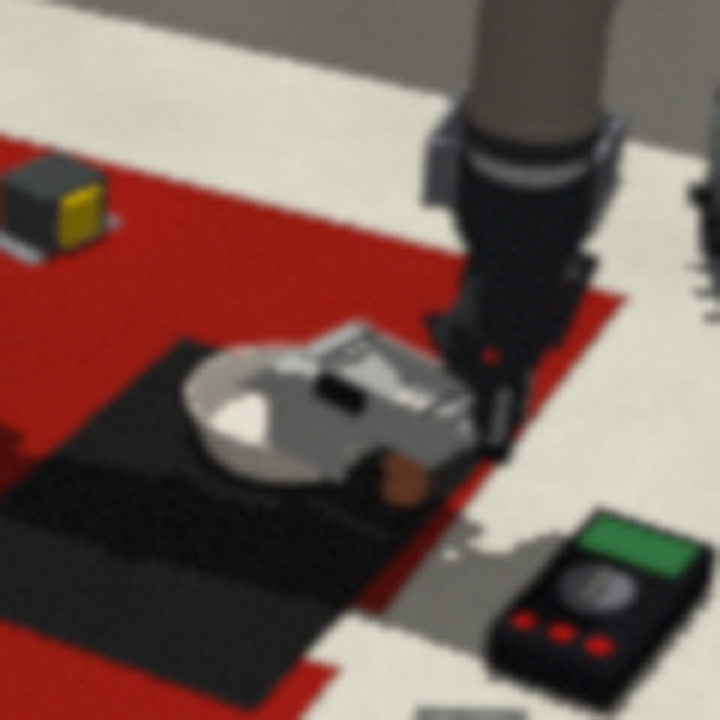

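The spout sits over the dish at about 3 cm from its centre, level, with the fuses inside. Tipping slowly with the spout held in place.

{"method": "servo_tool", "body": {"deltas": "-0.8 0 0 0 -0.105 0 0;-1.5 0 -0.2 0 -0.21 0 0;-2.3 0 -0.5 0 -0.314 0 0;-3 0 -0.9 0 -0.42 0 0;-3.55 0 -1.35 0 -0.506 0 0;-4.3 0 -1.8 0 -0.576 0 0;-5 0 -2.3 0 -0.646 0 0;-5.75 0 -2.85 0 -0.716 0 0;-6.45 0 -3.4 0 -0.785 0 0;-6.9 0 -3.9 0 -0.838 0 0;-7.4 0 -4.4 0 -0.89 0 0;-7.85 0 -4.9 0 -0.942 0 0;-8.1 0 -5.3 0 -0.977 0 0;-8.4 0 -5.65 0 -1.01 0 0;-8.4 0 -5.65 0 -1.01 0 0;-8.4 0 -5.65 0 -1.01 0 0;-8.4 0 -5.65 0 -1.01 0 0;-8.4 0 -5.65 0 -1.01 0 0"}}

```text
clock: 18.38
tool_pos: [0.6425, 0.2184, 0.168]
eef_rot: [0.085, 0.559, -0.292]
force: [-0.4, -0.8, -2.8]
opening: 0.156
```

```bash
python3 - <<'E'
from plan import *
p,X,m=cloud("wrist","pics/w14.png");np.save("w14_X.npy",X)
o=robot.get_obs();print(o["clock"],o["tool_pos"],o["eef_rot"],o["opening"],o["force"],o["joints"])
Rt=R.from_rotvec(o["eef_rot"]).as_matrix();S=o["tool_pos"]+Rt@SP;print("spout",S, S[:2]-DISH,"tilt",np.degrees(np.arccos(-Rt[2,0])))
p,X,m=cloud("side");cv2.imwrite("pics/s14.png",crop(p,proj(m,[.6,.23,.08]),60,6))
p,X,m=cloud("scene");cv2.imwrite("pics/sc14.png",crop(p,proj(m,[.57,.23,.08]),60,6))
E
```

```text
18.4333 [0.643 0.218 0.168] [ 0.085  0.559 -0.292] 0.15745388255537596 [ 0.142  0.263 -3.315] [-1.63   0.78   1.223  2.043  0.624  0.199 -0.082]
spout [0.571 0.241 0.061] [ 0.027 -0.009] tilt 57.74047021665917
```

View pics/w14.png

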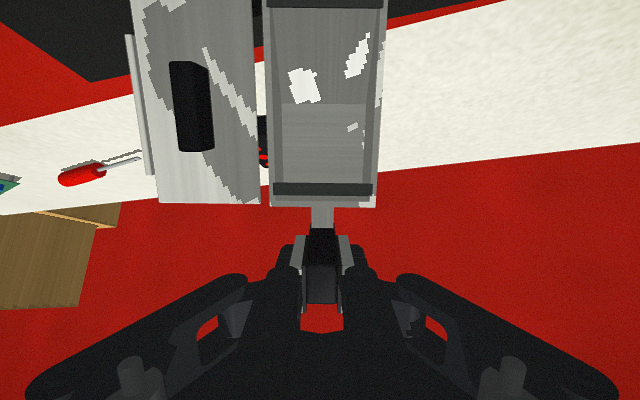

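View pics/s14.png

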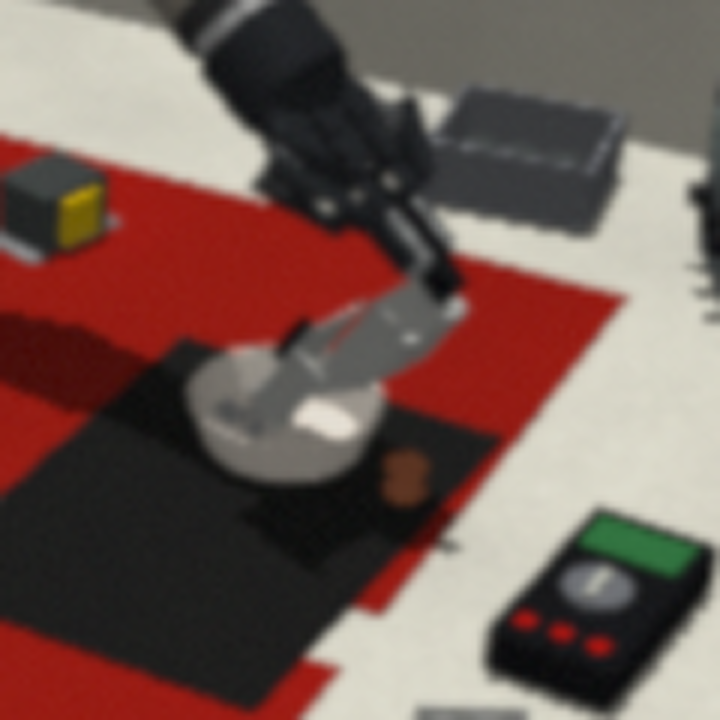

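View pics/sc14.png

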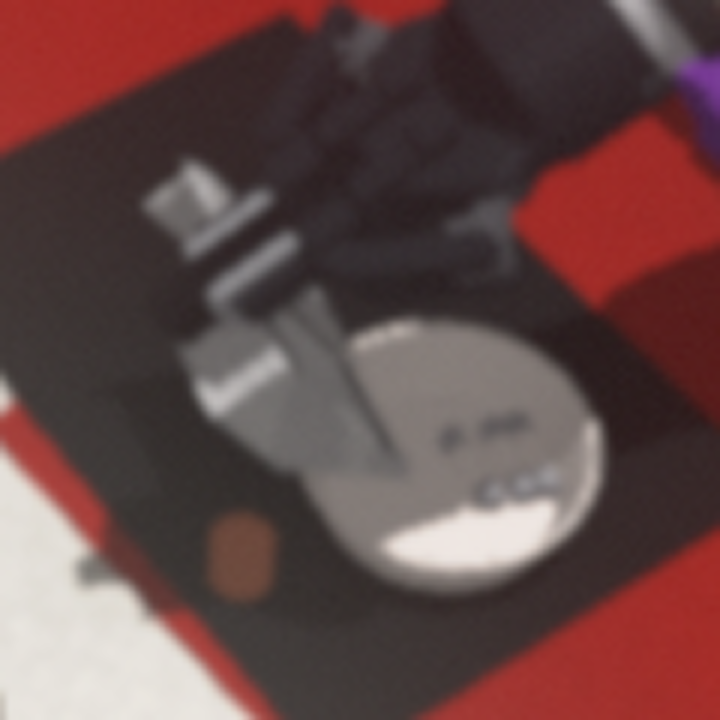

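The tray is empty as far as it shows, and fuses show in the dish. j6 is at its limit (0.199), so I'll reverse the tip right away.

```bash
python3 - <<'E'
from plan import *
P0,R0=pose(-.3,1.01,.03,.06)
o=robot.get_obs()
for d in (58,50,42,34,26,18,10,0):
    P,Rt=pose(-.3,np.radians(d),.03,.06+.04*(58-d)/58)
    print(d,P,*delta(P,Rt,p0=P0,R0=R0,obs=o))
E
```

```text
58 [0.644 0.219 0.168] [-0.03  -0.     0.001] [-0.    -0.002  0.   ]
50 [0.657 0.214 0.162] [ 1.494 -0.     0.262] [0.    0.137 0.   ]
42 [0.669 0.211 0.154] [2.972 0.    0.271] [0.    0.277 0.   ]
34 [0.68  0.208 0.145] [4.369 0.    0.038] [0.    0.417 0.   ]
26 [0.688 0.205 0.134] [ 5.652  0.    -0.423] [0.    0.556 0.   ]
18 [0.693 0.203 0.122] [ 6.791 -0.    -1.094] [-0.     0.696  0.   ]
10 [0.697 0.202 0.11 ] [ 7.757 -0.    -1.954] [-0.     0.835  0.   ]
0 [0.698 0.202 0.094] [ 8.685 -0.    -3.253] [0.   1.01 0.  ]
```

{"method": "servo_tool", "body": {"deltas": "0.7 0 0.15 0 0.07 0 0;1.5 0 0.25 0 0.137 0 0;2.2 0 0.3 0 0.207 0 0;3 0 0.25 0 0.277 0 0;3.7 0 0.15 0 0.347 0 0;4.4 0 0.05 0 0.417 0 0;5 0 -0.2 0 0.487 0 0;5.65 0 -0.4 0 0.556 0 0;6.2 0 -0.75 0 0.626 0 0;6.8 0 -1.1 0 0.696 0 0;7.3 0 -1.5 0 0.766 0 0;7.75 0 -1.95 0 0.835 0 0;8.2 0 -2.6 0 0.92 0 0;8.7 0 -3.25 0 1.01 0 0;8.7 0 -3.25 0 1.01 0 0;8.7 0 -3.25 0 1.01 0 0"}}

```text
clock: 19.87
tool_pos: [0.6977, 0.1986, 0.092]
eef_rot: [0.235, 1.559, -0.242]
force: [-0.2, -0.3, -2.3]
opening: 0.157
```

```bash
python3 - <<'E'
from plan import *
p,X,m=cloud("wrist","pics/w15.png");np.save("w15_X.npy",X)
o=robot.get_obs();print(o["clock"],o["tool_pos"],o["eef_rot"],o["opening"],o["force"],o["joints"])
p,X,m=cloud("scene");cv2.imwrite("pics/sc15.png",crop(p,proj(m,[.57,.23,.08]),60,6))
p,X,m=cloud("side");cv2.imwrite("pics/s15.png",crop(p,proj(m,[.57,.23,.08]),60,6))
E
```

```text
19.9167 [0.697 0.201 0.094] [ 0.235  1.558 -0.238] 0.1595927300305887 [-0.242  0.158 -2.954] [-0.409  0.772  0.202  1.129 -0.146  1.255  1.051]
```

View pics/w15.png

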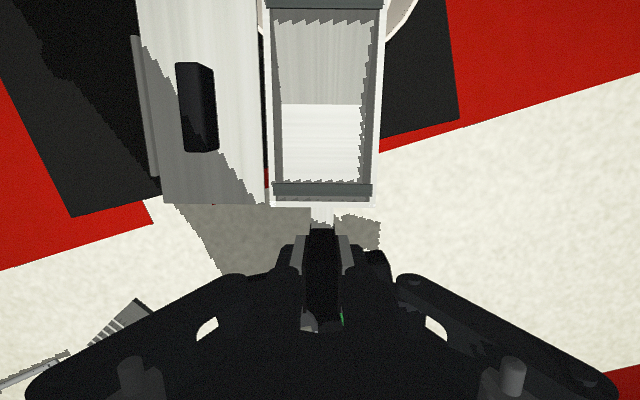

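View pics/sc15.png

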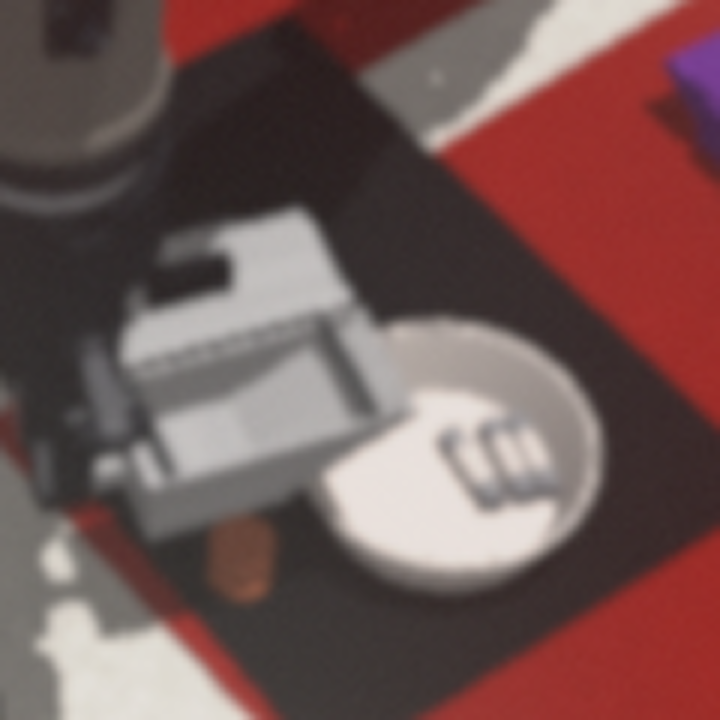

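All three fuses lie side by side in the dish (scene crop around (500,460)) and the scoop is empty. Carrying it back to the bare half.

{"method": "servo_tool", "body": {"deltas": "0 -0.6 -0.2 -0.01 0 0 0;0 -1.8 -0.6 -0.04 0 0 0;0 -3.3 -1.2 -0.07 0 0 0;0 -5 -1.8 -0.1 0 0 0;0 -6.8 -2.4 -0.14 0 0 0;0 -8.6 -3.1 -0.18 0 0 0;0 -10.4 -3.7 -0.22 0 0 0;0 -12 -4.3 -0.26 0 0 0;0 -13.3 -4.8 -0.29 0 0 0;0 -14.2 -5.1 -0.3 0 0 0;0 -14.2 -5.1 -0.3 0 0 0;0 -14.2 -5.1 -0.3 0 0 0;0 -14.2 -5.1 -0.3 0 0 0"}}

```text
clock: 21.1
tool_pos: [0.607, 0.0836, 0.0956]
eef_rot: [-0.0, 1.569, 0.003]
force: [-0.2, 0.3, -3.5]
opening: 0.158
```

```bash
python3 - <<'E'
from plan import *
p,X,m=cloud("wrist","pics/w16.png");np.save("w16_X.npy",X)
o=robot.get_obs();print(o["clock"],o["tool_pos"],o["eef_rot"],o["opening"],o["force"],o["joints"])
print(delta([.606,.08,.0295],down(0)))
Rt=R.from_rotvec(o["eef_rot"]).as_matrix();print(Rt, "mid",o["tool_pos"]+Rt@np.array([0,0,-.071]))
E
```

```text
21.15 [0.607 0.084 0.095] [-0.001  1.569  0.003] 0.15688508690513664 [-0.34   0.125 -2.666] [-0.262  0.539  0.144  1.525 -0.085  1.082  1.474]
(array([ 6.582, -0.384, -0.118]), array([ 0.002,  0.002, -0.001]))
[[ 0.001 -0.002  1.   ]
 [ 0.001  1.     0.002]
 [-1.     0.001  0.002]] mid [0.536 0.084 0.095]
```

View pics/w16.png

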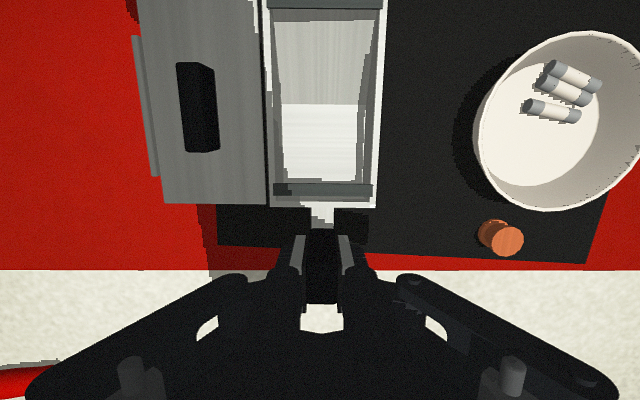

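The wrist view shows all three fuses in the dish (around (562,90)), and scoop_mid is about 5 mm from spot. Lowering.

{"method": "servo_tool", "body": {"deltas": "1 -0.2 0 0 0 0 0;2.2 -0.2 0 0 0 0 0;3.5 -0.2 0 0 0 0 0;4.6 -0.2 0 0 0 0 0;5.4 -0.2 0 0 0 0 0;6 -0.2 0 0 0 0 0;6.3 -0.2 0 0 0 0 0;6.4 -0.2 0 0 0 0 0;6.4 -0.2 0 0 0 0 0;6.4 -0.2 0 0 0 0 0"}}

```text
clock: 21.98
tool_pos: [0.6071, 0.0799, 0.0316]
eef_rot: [-0.0, 1.569, 0.0]
force: [-1.0, 0.1, -2.8]
opening: 0.152
```

{"method": "servo_tool", "body": {"deltas": "0.06 0 0 0 0 0 0;0.12 0 0 0 0 0 0;0.18 0 0 0 0 0 0;0.24 0 0 0 0 0 0;0.26 0 0 0 0 0 0;0.26 0 0 0 0 0 0"}}

```text
clock: 22.48
tool_pos: [0.6069, 0.0799, 0.0291]
eef_rot: [-0.0, 1.57, 0.0]
force: [-1.0, 0.0, 2.0]
opening: 0.15
```

Contact (+2 N). Opening the fingers.

{"method": "servo_tool", "body": {"deltas": "0 0 0 0 0 0 0.25;0 0 0 0 0 0 0.4;0 0 0 0 0 0 0.5;0 0 0 0 0 0 0.5;0 0 0 0 0 0 0.5;0 0 0 0 0 0 0.5"}}

```text
clock: 22.98
tool_pos: [0.6065, 0.0798, 0.0283]
eef_rot: [-0.0, 1.571, 0.0]
force: [0.9, 0.1, -0.6]
opening: 0.502
```

{"method": "servo_tool", "body": {"deltas": "-2 0 0 0 0 0 0.5;-5 0 0 0 0 0 0.5;-9 0 0 0 0 0 0.5;-12 0 0 0 0 0 0.5;-14 0 0 0 0 0 0.5;-14 0 0 0 0 0 0.5;-14 0 0 0 0 0 0.5;-14 0 0 0 0 0 0.5"}}

```text
clock: 23.65
tool_pos: [0.6057, 0.0798, 0.1672]
eef_rot: [-0.0, 1.573, 0.0]
force: [-0.1, 0.8, -0.4]
opening: 0.503
```

```bash
python3 - <<'E'
from plan import *
p,X,m=cloud("wrist","pics/w17.png");np.save("w17_X.npy",X)
o=robot.get_obs();print(o["clock"],o["tool_pos"],o["opening"],o["force"])
p2,X2,m2=cloud("scene","pics/sc17.png")
for t in ["fuse0_mid"]:
    for c in ("wrist","scene"):
        for r in imaging.spot_in(c,t): print(c,t,round(r["p"],2),np.round(r["position"],4),np.linalg.norm(r["position"][:2]-DISH))
v,u=np.mgrid[0:400,0:640]
k=(X[...,2]>.059)&(X[...,2]<.068)&(abs(X[...,0]-.606)<.03)&(abs(X[...,1]-.08)<.025)
q=X[k];print("handle",len(q),q.mean(0),cv2.minAreaRect((q[:,:2]*1000).astype(np.float32)))
k=(X[...,2]>.03)&(X[...,2]<.045)&(X[...,0]>.485)&(X[...,0]<.57)&(X[...,1]>-.02)&(X[...,1]<.11)
q=X[k];A=np.c_[q[:,:2],np.ones(len(q))];print("plane",np.linalg.lstsq(A,q[:,2],rcond=None)[0],q.mean(0))
for t in ["coil","heatsink","multimeter","screwdriver","spool","transformer"]:
    for r in imaging.spot_in("scene",t)[:2]:
        print(t,round(r["p"],2),np.round(r["position"],3))
E
```

```text
23.7 [0.605 0.08  0.167] 0.49966723892116643 [-0.422 -0.456 -1.958]
wrist fuse0_mid 0.64 [0.532 0.254 0.017] 0.012459534501738048
scene fuse0_mid 0.56 [0.537 0.253 0.016] 0.007872102641607263
scene fuse0_mid 0.42 [0.56  0.204 0.005] 0.04874187111714115
scene fuse0_mid 0.28 [ 0.787 -0.201  0.024] 0.512129602737432
handle 359 [0.606 0.08  0.064] ((606.1463623046875, 79.7238998413086), (13.389942169189453, 19.660430908203125), 89.94475555419922)
plane [ 0.002 -0.031  0.037] [0.523 0.038 0.037]
coil 0.62 [0.637 0.239 0.024]
heatsink 0.93 [0.77  0.009 0.022]
multimeter 0.68 [0.794 0.172 0.03 ]
multimeter 0.59 [0.509 0.267 0.016]
screwdriver 0.77 [ 0.787 -0.204  0.023]
spool 0.71 [0.54  0.065 0.034]
spool 0.18 [0.77  0.008 0.024]
transformer 0.76 [0.303 0.425 0.036]
```

View pics/w17.png

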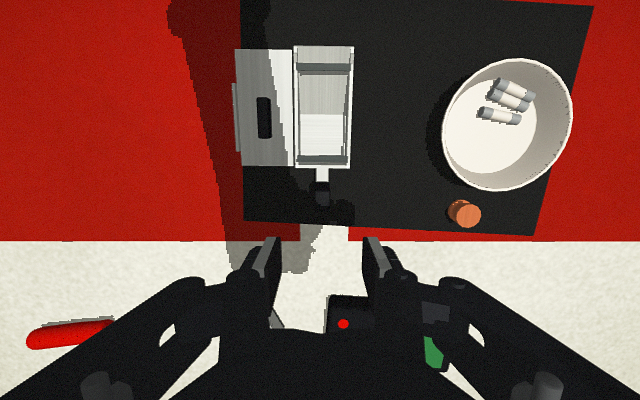

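View pics/sc17.png

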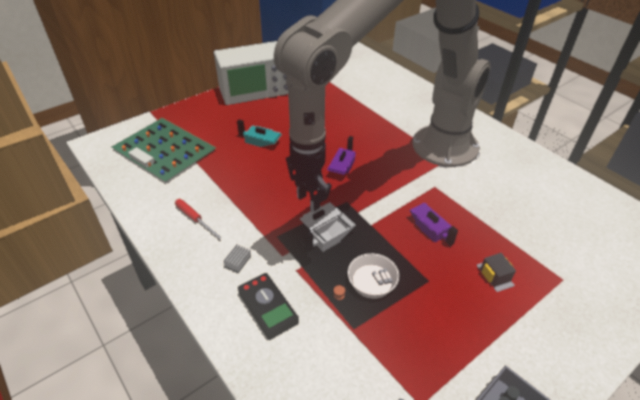

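```bash
python3 - <<'E'
from plan import *
X=np.load("w17_X.npy")
for px in [(516,90),(510,101),(499,115)]:
    P=np.nanmedian(X[px[1]-1:px[1]+2,px[0]-2:px[0]+3].reshape(-1,3),0); print(P,np.linalg.norm(P[:2]-DISH))
from station import job_done
print(job_done()); print(robot.get_obs()["clock"])
E
```

```text
[0.51  0.265 0.017] 0.03758380983166882
[0.52  0.26  0.017] 0.02658717889383021
[0.533 0.253 0.017] 0.0117994452219424
the job is handed in; nothing more can be done
None
the job is handed in; nothing more can be done
```

The job is handed in at about 24 s on the robot's clock. All three fuses are in the dish, and the empty scoop stands released on the bare half of the mat.

- **Carry and opening:** I pinched the aluminium scoop across its sides with the lid shut, carried it to the bare half and stood it there. Then I slid the lid fully aside by its ridge.
- **Pour:** I picked the scoop up by its handle and tipped it about 58° with the spout about 60 mm above the bench, over the dish. I then returned it to the bare half, released it and moved clear.

**Last checks:**
- The fuses lie 12, 27 and 38 mm from the dish centre, with tops at about 17 mm, well below the rim.
- scoop_mid is about 2 mm from spot, and the scoop stands level (the fitted slope was at most 0.03).
- The arm is about 0.1 m clear of everything. The coil, heat sink, multimeter, screwdriver and transformer look unmoved in the pictures.

**What went wrong or stayed uncertain:**
- **Scoop dragged:** After opening the lid I gave one wrong move, because deltas count from the start of each call. It dragged the open scoop about 7 cm to the edge of the mat. That was after the lid had been held open at spot for an estimated 0.5 s. The scoop stayed upright and nothing spilled, and I re-measured it before gripping the handle.
- **Joint limit:** At full tip, joint 6 read 0.199, just under its 0.2 limit, so I reversed the tip right away. Whether that counts as passing its range I cannot tell.
- **Spool:** The last network call for the spool reported the scoop instead. The spool was hidden behind the arm in that picture, so its final place was not confirmed. The arm never went near it.

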